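# Check a robot's lift screw with a thread comb leaf

## Robot

A 6-joint arm with a two-finger parallel gripper is mounted at the origin on the work surface. World frame = base frame: x ahead of the robot, y to its left, z up, the work surface at z = 0. Lengths are in m, angles in rad, forces in N, time in s.
With the tool pointing down it reaches from about 0.25 to 0.85 m from the base axis. Payload 12.5 kg.
Tool frame: the origin (TCP) lies where the fingers leave the gripper's body, on its centre line; the fingertips stand 84 mm ahead of it and the grasp point (between the pads) lies 65 mm ahead of it; z points along the fingers, y is the direction in which the jaws open and shut (so a half turn about z gives the same grasp; the last joint's range is limited). The gripper opens to 93 mm and grips with 3 to 60 N. Pads are 15 mm wide; open, the fingers measure 128 mm over their backs; the gripper's body (75 mm by 188 mm) begins 65 mm behind the grasp point.
Start: joints at [-1.255, 0.351, 1.652, -0, 1.139, -0.085], TCP at [0.215, -0.506, 0.303] pointing down, gripper open.
Joint ranges: [-2.75, 2.75], [-0.79, 2.1], [0.01, 2.65], [-1.57, 4.71], [0.07, 3.14], [-2.87, 2.87]. Speed limits (rad/s): [2.22, 2.22, 2.79, 3.14, 3.14, 3.14].

## Interface

Orientations are given as a 3x3 rotation matrix whose columns are the frame's x, y, z axes.
In Python, from station import bot gives the robot as it stands.
- The arm moves only by the tool step_arm, never from a script. Its argument "steps" is a list of rows, each an object with "travel": the shift along the tool's x, y, z each as a share of 0.25 m, from -1 to 1, a list of three; "rotation": the turn, a rotation vector about the tool's x, y, z each as a share of 2 pi rad, from -1 to 1, a list of three. A call has 1 to 10 rows; each row is the pose to reach, as a shift and turn from the pose commanded when the call began, along the tool's axes at that moment, turning the shorter way round; what a row does not reach only later rows make up. A row lasts 1/12 s, in which the tool goes at most 41.7 mm and 7.16 degrees, less where a joint would pass 70% of its speed; a pose out of reach is approached as far as the arm can. A call with a number of a shift or a turn outside -1 to 1 is refused whole. A call with a gripper value outside its range is refused whole. "jaw" is the opening, from 0 (shut) to 1 (fully open), set as the call begins (left out, the last holds). The fingers move at their own pace and stop on an object; "squeeze" is the grip in N (left out, the last holds). Time passes only in rows, so rows that repeat a pose let the fingers close. It gives the time, the measured TCP pose, the force and the opening at its end, in the units of the state.
- bot.observe(): the state, without advancing time (a new reading comes with each control period).
- bot.capture(name): name is "scene" or "side" or "wrist"; returns a dict with "img" (480x640x3 uint8, red, green, blue), "fx", "fy", "cx", "cy" (pixels), "extrinsics" (4x4, takes a point from camera to world coordinates). Camera axes: x right, y down, z forward; pixel columns grow to the right and rows downward; lengths in m; the calibration is good to about 2 mm. A picture is of the moment at which its call begins. There is no depth.
- bot.job_done(): hands the job in, once; it reports no verdict.
The state is a dict: "t": time; "joints": joint angles; "qd": joint speeds; "effort": joint torques, N m; "ee_pos": TCP position; "ee_rot": TCP orientation; "ft_force": force on the tool from outside, world axes, zero at the start; "wrist_torque": the same for the moment, N m; "opening": finger opening in m.
Only numpy, scipy, OpenCV 4.12 (cv2) and the standard library are available. Lean on these libraries where they do the work, as an engineer would, in place of code of your own. Each camera call takes 0.05 s, during which the arm holds its last target.

## Task

Take the thread comb leaf whose teeth match the thread of the lift screw and lay it flat on the wooden ledge beside the screw, teeth towards the screw but still clear of it. Then slide it along the ledge into the screw, feeling for the grooves, until the teeth are fully home, and hold it there with a steady push of about 8 N for one second to check that it sits flat; work gently and never force it. Let go and leave it seated; do not disturb the other leaf, the lift unit or the things around.

Things in the scene. Friction and masses are not known exactly. Their poses are not given: they have to be found in the camera images.
- leaf_match_grip (a point): Grip point of the leaf that fits the screw: a flat aluminium plate 48 (x) x 62 (y) x 6 mm with teeth on its +x edge and an upright post 16 x 16 mm to hold it by, its top 42 mm above the plate's underside. The point is on the post's axis, 28 mm above the underside, 32 mm behind the toothed edge. x points to the teeth, z up. 60 to 130 g. Starts flat on the mat.
- leaf_match_teeth (a point): Middle of the row of tooth tips of that leaf: 37.5 mm ahead (+x) of its grip point, 3 mm above its underside. 6 coarse, nearly square teeth at 10 mm pitch, 5.5 mm long, 3.2 mm wide at the tips and 4.7 mm at the roots. Same axes.
- leaf_fine_grip (a point): Grip point of the other leaf, equal but for 10 small teeth at 6 mm pitch. It does not fit the screw and stays where it lies on the mat.
- ledge (a point): Point at the height of the ledge's top, 49 mm above the mat, on the fixed lift unit (plywood base 170 x 260 x 12 mm, this point above its centre). x points level to the screw, y along the screw, z up. The flat wooden ledge spans x -75 to +25, y -75 to +75 mm. A leaf flat on it, square to the screw, has its grip point at z +28 mm, at x -3 when fully home, about -8.5 with tips on thread crests.
- screw_mid (a point): Point on the screw's axis midway between its two white bearing blocks, 45 mm ahead (+x) of and 3 mm above the ledge point; same axes, screw along y. Steel, outer diameter 32, root 21, pitch 10 mm, crests 4.4, grooves 5.6 wide at the mouth, does not move. Blocks: inner faces y -85 and +85, x -25 to +25, tops at z +26. The grooves' place along y varies and is not measured.
There are look-alikes about, which are no part of the job. Leave any blue or yellow look-alike of the part that bears leaf_match_grip alone.

How it is judged:
By the outcome, as a careful person would: the job done as asked, in the order asked, and still so for the second after the job is handed in, with the robot touching nothing.
It also fails if it takes over 61 s, if anything falls off the work surface, if the arm or the gripper's body presses on something with over 40 N, if the wrist force passes 120 N, or if a joint passes its speed limit or range.

## Working session

There is one attempt and no reset: what is moved stays moved. The work goes in short steps, Python scripts to look and compute and a tool call to move; the robot and the scene stay as the last step left them, time stands still between calls to the robot, and variables do not carry over. Pictures are saved under pics/ and viewed, and the job is handed in when it is done.

Besides the shell and the picture viewer there is one more tool, called after "Call:" as name(argument=value, ...) on one line, values as JSON. step_arm: Moves the arm, as the interface text tells. Its arguments: {"type":"object","properties":{"steps":{"type":"array"},"jaw":{"type":"number"},"squeeze":{"type":"number"}},"required":["steps"]}

```bash
mkdir -p pics; ls; cat > h.py <<'E'
import numpy as np,cv2
from station import bot
def cap(n,f):
    c=bot.capture(n); cv2.imwrite('pics/'+f+'.png',c['img'][:,:,::-1]); np.save('pics/'+f+'.npy',{k:c[k] for k in c},allow_pickle=True); return c
def load(f): return np.load('pics/'+f+'.npy',allow_pickle=True).item()
def w(c,u,v,z):
    E=np.array(c['extrinsics']); d=E[:3,:3]@np.array([(u-c['cx'])/c['fx'],(v-c['cy'])/c['fy'],1]); o=E[:3,3]; return o+d*(z-o[2])/d[2]
def px(c,p):
    E=np.array(c['extrinsics']); q=E[:3,:3].T@(np.array(p)-E[:3,3]); return np.array([c['fx']*q[0]/q[2]+c['cx'],c['fy']*q[1]/q[2]+c['cy']])
def crop(c,f,u0,v0,u1,v1,s):
    cv2.imwrite('pics/'+f+'.png',cv2.resize(c['img'][v0:v1,u0:u1,::-1],None,fx=s,fy=s,interpolation=cv2.INTER_CUBIC))
E
python3 - <<'E'
from h import *
for n in ['scene','side','wrist']:
    c=cap(n,n+'0'); print(n,np.round(c['extrinsics'],3).tolist(),c['fx'])
s=bot.observe(); print(s)
E
```

```text
pics
scene [[-0.379, 0.636, -0.672, 1.265], [0.925, 0.269, -0.267, 0.217], [0.011, -0.723, -0.691, 0.798], [0.0, 0.0, 0.0, 1.0]] 541.9088072063182
side [[-1.0, -0.004, 0.029, 0.535], [-0.026, 0.555, -0.831, 0.773], [-0.013, -0.832, -0.555, 0.641], [0.0, 0.0, 0.0, 1.0]] 501.95441158994373
wrist [[0.391, -0.881, -0.267, 0.289], [-0.92, -0.375, -0.113, -0.475], [-0.0, 0.29, -0.957, 0.384], [0.0, 0.0, 0.0, 1.0]] 394.0229779605439
{'t': 0.15, 'joints': array([-1.25457685e+00,  3.51118079e-01,  1.65224491e+00, -6.73384017e-05,
        1.13910235e+00, -8.45981094e-02]), 'qd': array([ 1.65104869e-03, -9.74379389e-04, -3.30365168e-03,  9.17518301e-04,
        7.35226328e-05, -1.16588293e-04]), 'effort': array([ 1.36930295e-03, -4.97461867e+01, -2.85345894e+01,  6.99491613e-02,
        2.46200158e-02, -6.02794785e-05]), 'ee_pos': array([ 0.21455151, -0.50623059,  0.30233422]), 'ee_rot': array([[ 9.20731302e-01,  3.90197080e-01, -3.29513293e-04],
       [ 3.90197218e-01, -9.20730945e-01,  8.10399805e-04],
       [ 1.28225516e-05, -8.74735638e-04, -9.99999617e-01]]), 'ft_force': array([-0.57869228,  0.96311703, -0.47078599]), 'wrist_torque': array([ 0.00142062,  0.00384005, -0.00652095]), 'opening': 0.09284493608006106}
```

View pics/scene0.png

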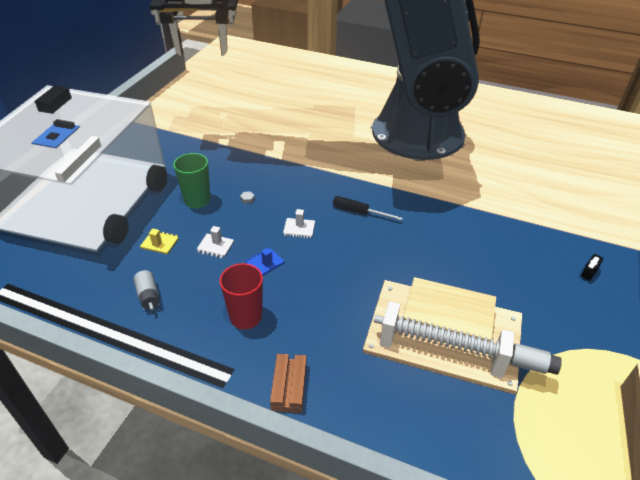

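View pics/side0.png

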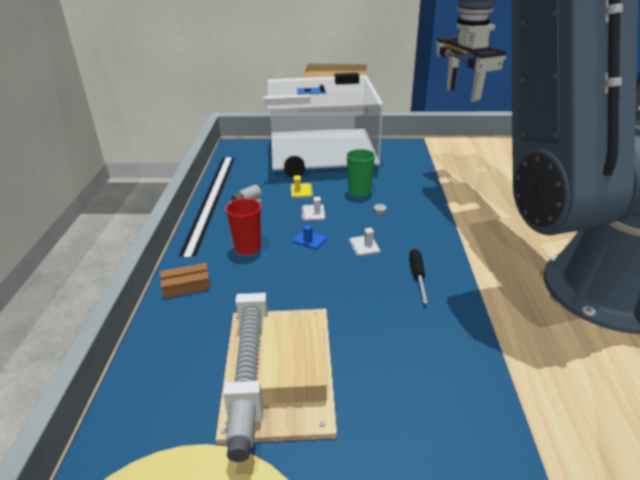

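View pics/wrist0.png

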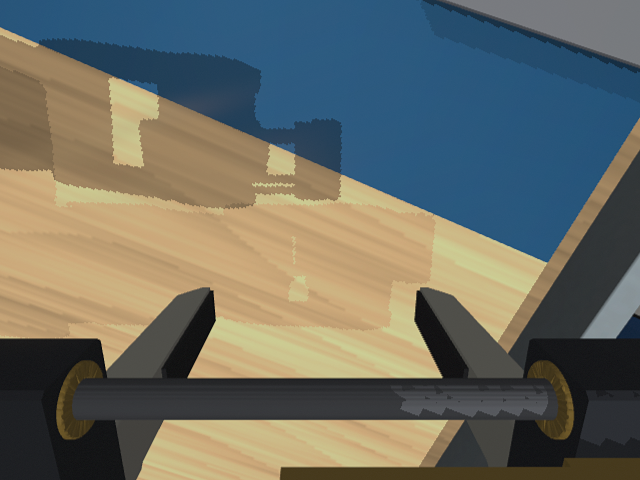

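```bash
python3 - <<'E'
from h import *
c=load('scene0'); crop(c,'z1',185,195,325,285,5.7)
crop(c,'z2',350,265,550,400,4)
E
```

```text
(no output)
```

View pics/z1.png

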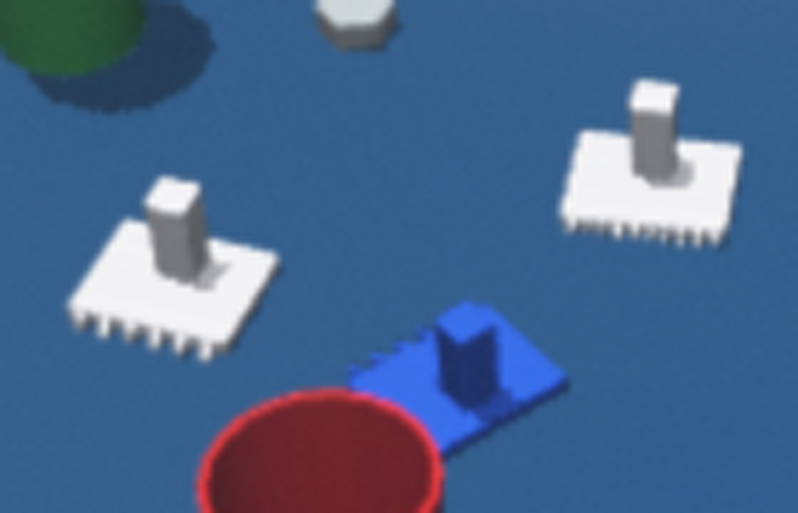

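View pics/z2.png

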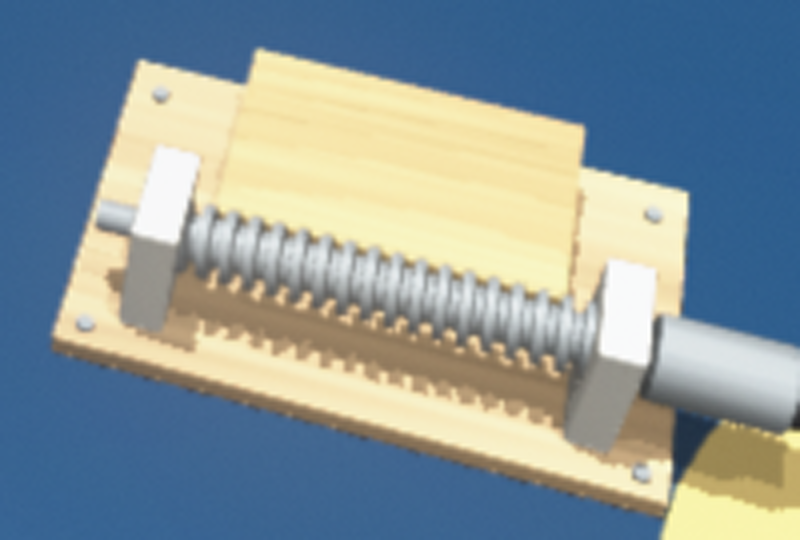

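```bash
python3 - <<'E'
from h import *
c=load('scene0')
A=lambda u,v:(185+u/5.7,195+v/5.7)
B=lambda u,v:(350+u/4,265+v/4)
print('post',w(c,*A(174,195),.042))
for p in [(127,220),(278,257),(225,350),(70,305)]: print(w(c,*A(*p),.006))
print('fine post',w(c,*A(654,97),.042))
for p in [(258,50),(584,126)]: print('ledge',w(c,*B(*p),.049))
for p in [(158,147),(199,154),(612,262),(655,268),(178,240),(610,350)]: print('blk',w(c,*B(*p),.075))
for p in [(140,60),(688,192),(668,503),(55,338)]: print('base',w(c,*B(*p),.012))
E
```

```text
post [ 0.58412526 -0.2789529   0.042     ]
[ 0.57057721 -0.31174035  0.006     ]
[ 0.56627384 -0.25024399  0.006     ]
[ 0.61607437 -0.24453675  0.006     ]
[ 0.61782297 -0.30755672  0.006     ]
fine post [ 0.46733497 -0.14148925  0.042     ]
ledge [0.56212401 0.13376062 0.049     ]
ledge [0.5499554  0.28201438 0.049     ]
blk [0.65829861 0.11136512 0.075     ]
blk [0.65519866 0.12878764 0.075     ]
blk [0.64461437 0.30197029 0.075     ]
blk [0.64085113 0.31881055 0.075     ]
blk [0.70302149 0.13346398 0.075     ]
blk [0.68889716 0.30765729 0.075     ]
base [0.55618832 0.0782321  0.012     ]
base [0.53637362 0.33598332 0.012     ]
base [0.70517501 0.34859687 0.012     ]
base [0.72554462 0.09193548 0.012     ]
```

```bash
python3 - <<'E'
from h import *
c=load('scene0')
for n,p,z in [('boxbase',(80,245),0),('boxbaseR',(158,188),0),('boxtopR',(160,160),.1),('boxtopR',(160,95),.15),('boxtopfl',(60,180),.15),('green',(193,203),0),('greentop',(193,165),.1),('red',(243,322),0),('yellowleaf',(155,240),.04),('blue',(265,257),.04)]: print(n,w(c,*p,z))
d=load('side0')
for n,p,z in [('post',(317,201),.042),('boxR',(378,165),0),('boxtop',(380,90),.15),('redtop',(245,208),.1),('greentop',(360,155),.1)]: print(n,w(d,*p,z))
print(px(d,[.584,-.279,.042]))
E
```

```text
boxbase [ 0.69907125 -0.54241331  0.        ]
boxbaseR [ 0.47412023 -0.50276751  0.        ]
boxtopR [ 0.48859712 -0.46504398  0.1       ]
boxtopR [ 0.32112834 -0.5672319   0.15      ]
boxtopfl [ 0.67570704 -0.55568542  0.15      ]
green [ 0.48930571 -0.39811759  0.        ]
greentop [ 0.47625558 -0.38908212  0.1       ]
red [ 7.45743635e-01 -1.33825638e-01  1.11022302e-16]
yellowleaf [ 0.65756356 -0.37594137  0.04      ]
blue [ 0.61465148 -0.15116262  0.04      ]
post [ 0.58134683 -0.26925507  0.042     ]
boxR [ 4.15010335e-01 -5.51558520e-01 -1.11022302e-16]
boxtop [ 0.40173982 -0.76788008  0.15      ]
redtop [ 0.72840304 -0.13815384  0.1       ]
greentop [ 0.4754787  -0.40274292  0.1       ]
[316.03565815 198.97593503]
```

```bash
cat >> h.py <<'E'
from scipy.spatial.transform import Rotation as Ro
def Rt(yaw):
    x=np.array([np.cos(yaw),np.sin(yaw),0]); z=np.array([0,0,-1.]); return np.stack([x,np.cross(z,x),z],1)
def st(q=True):
    s=bot.observe(); print('t %.2f'%s['t'],'p',np.round(s['ee_pos'],4),'yaw %.4f'%np.arctan2(s['ee_rot'][1,0],s['ee_rot'][0,0]),'tilt',np.round(s['ee_rot'][:2,2],4),'F',np.round(s['ft_force'],2),'M',np.round(s['wrist_torque'],3),'op %.4f'%s['opening']); return s
def go(p,yaw):
    s=st(); R=s['ee_rot']; t=R.T@(np.array(p)-s['ee_pos'])/.25; r=Ro.from_matrix(R.T@Rt(yaw)).as_rotvec()/(2*np.pi)
    print('travel',np.round(t,4),'rot',np.round(r,5))
E
python3 -c "
from h import *
go([.582,-.278,.25],.07)"
```

```text
t 0.15 p [ 0.2146 -0.5062  0.3023] yaw 0.4008 tilt [-0.0003  0.0008] F [-0.58  0.96 -0.47] M [ 0.001  0.004 -0.007] op 0.0928
travel [ 1.7095 -0.2669  0.2096] rot [-1.400e-04  2.000e-05  5.266e-02]
```

Call:
step_arm(steps=[{"travel":[0.95,-0.15,0.0],"rotation":[0,0,0.0527]},{"travel":[0.95,-0.15,0.0],"rotation":[0,0,0.0527]},{"travel":[0.95,-0.15,0.0],"rotation":[0,0,0.0527]},{"travel":[0.95,-0.15,0.0],"rotation":[0,0,0.0527]},{"travel":[0.95,-0.15,0.0],"rotation":[0,0,0.0527]},{"travel":[0.95,-0.15,0.0],"rotation":[0,0,0.0527]},{"travel":[0.95,-0.15,0.0],"rotation":[0,0,0.0527]}])

```text
t: 0.73
ee_pos: [0.4229, -0.3758, 0.3025]
ee_rot: [[0.997, 0.074, 0.001], [0.074, -0.997, 0.001], [0.001, -0.001, -1.0]]
ft_force: [0.3, -0.3, -0.2]
opening: 0.0926
```

```bash
python3 -c "
from h import *
go([.582,-.278,.25],.07)"
```

```text
t 0.73 p [ 0.4229 -0.3758  0.3025] yaw 0.0741 tilt [0.0011 0.0008] F [ 0.33 -0.29 -0.2 ] M [-0.068 -0.065 -0.024] op 0.0926
travel [ 0.6632 -0.3427  0.2111] rot [-0.00012 -0.00018  0.00065]
```

Call:
step_arm(steps=[{"travel":[0.665,-0.345,0.21],"rotation":[0,0,0.0]},{"travel":[0.665,-0.345,0.21],"rotation":[0,0,0.0]},{"travel":[0.665,-0.345,0.21],"rotation":[0,0,0.0]},{"travel":[0.665,-0.345,0.21],"rotation":[0,0,0.0]},{"travel":[0.665,-0.345,0.21],"rotation":[0,0,0.0]},{"travel":[0.665,-0.345,0.21],"rotation":[0,0,0.0]},{"travel":[0.665,-0.345,0.21],"rotation":[0,0,0.0]},{"travel":[0.665,-0.345,0.21],"rotation":[0,0,0.0]}])

```text
t: 1.4
ee_pos: [0.5779, -0.2821, 0.2502]
ee_rot: [[0.998, 0.069, -0.001], [0.069, -0.998, 0.0], [-0.001, -0.0, -1.0]]
ft_force: [0.1, -0.5, -0.0]
opening: 0.0927
```

```bash
python3 -c "
from h import *
c=cap('wrist','wr1')
st()
print(px(c,[.582,-.278,.042]))
crop(c,'wr1z',120,100,520,400,2)"
```

```text
t 1.45 p [ 0.5777 -0.2824  0.2505] yaw 0.0687 tilt [-0.     -0.0002] F [ 0.25 -0.03  0.3 ] M [ 0.084 -0.018 -0.003] op 0.0927
[309.27214566 227.32821444]
```

View pics/wr1.png

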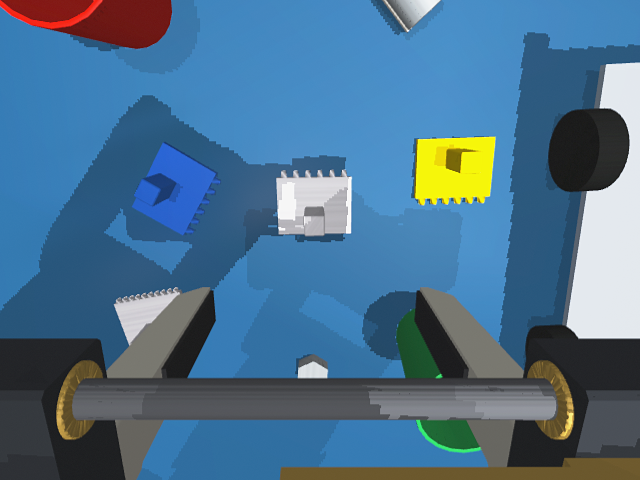

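```bash
python3 -c "
from h import *
c=load('wr1')
crop(c,'wr1z',260,155,370,245,7)"
```

```text
(no output)
```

View pics/wr1z.png

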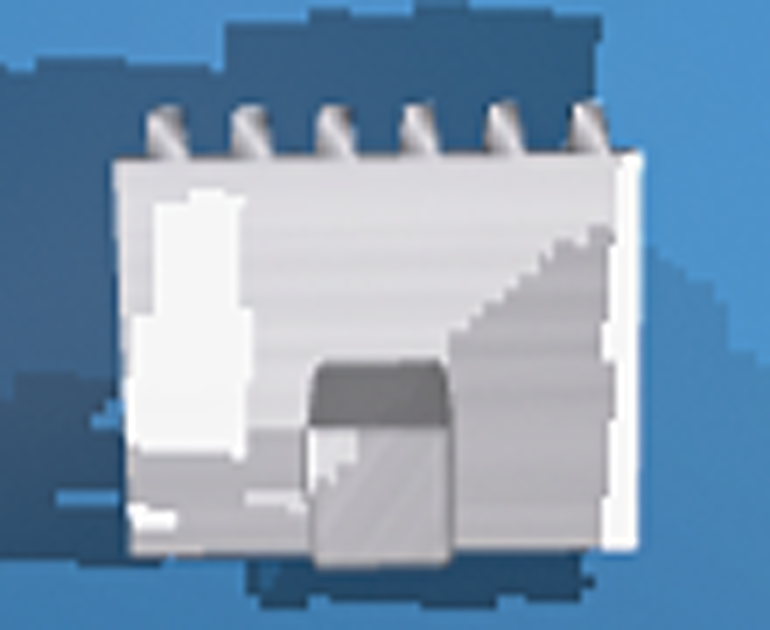

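Six coarse teeth are visible on the white leaf at wrist (314,205), scene (215,243). The fine white leaf (scene (299,227)) has about 10 small teeth, and blue and yellow are look-alikes. The leaf to take is the coarse white one.

```bash
python3 -c "
from h import *
c=load('wr1')
P=lambda u,v,z:w(c,260+u/7,155+v/7,z)[:2]
bl,br,fl,fr=[P(*p,.006) for p in [(128,552),(638,550),(115,160),(643,152)]]
print(bl,br,fl,fr)
# left in image = +y
for a,b in [(br,bl),(fr,fl)]: d=b-a; print('yaw y',np.arctan2(-d[0],d[1]),np.hypot(*d))
for a,b in [(br,fr),(bl,fl)]: d=b-a; print('yaw x',np.arctan2(d[1],d[0]),np.hypot(*d))
q=[P(*p,.042) for p in [(310,428),(452,428),(452,566),(315,566)]]
print(q,np.mean(q,0))
t=[P(*p,.006) for p in [(165,106),(585,104)]];d=t[0]-t[1];print('tips',t,np.mean(t,0),np.arctan2(-d[0],d[1]))
m=np.mean([bl,br,fl,fr],0);print('plate centre',m)
"
```

```text
[ 0.56481486 -0.25201956] [ 0.56949487 -0.31444885] [ 0.61260758 -0.24837758] [ 0.61793997 -0.31028413]
yaw y 0.0748249562161344 0.06260446310925981
yaw y 0.08592388024401948 0.062135785360703605
yaw x 0.0857569309527515 0.048623786080760435
yaw x 0.07605668991837446 0.047931290799945084
[array([ 0.59043407, -0.27366502]), array([ 0.5915161 , -0.28892669]), array([ 0.57609385, -0.29013612]), array([ 0.57503461, -0.2751891 ])] [ 0.58326966 -0.28197923]
tips [array([ 0.61931404, -0.2539457 ]), array([ 0.62302522, -0.30296347])] [ 0.62116963 -0.27845458] 0.07556663454204696
plate centre [ 0.59121432 -0.28128253]
```

```bash
python3 -c "
from h import *
go([.5833,-.2820,.094],.079)"
```

```text
t 1.45 p [ 0.5777 -0.2824  0.2505] yaw 0.0687 tilt [-0.     -0.0002] F [ 0.25 -0.03  0.3 ] M [ 0.084 -0.018 -0.003] op 0.0927
travel [ 2.240e-02 -3.000e-04  6.262e-01] rot [ 3.00e-05  1.00e-05 -1.64e-03]
```

Call:
step_arm(steps=[{"travel":[0.022,0,0.15],"rotation":[0,0,-0.0016]},{"travel":[0.022,0,0.3],"rotation":[0,0,-0.0016]},{"travel":[0.022,0,0.42],"rotation":[0,0,-0.0016]},{"travel":[0.022,0,0.5],"rotation":[0,0,-0.0016]},{"travel":[0.022,0,0.54],"rotation":[0,0,-0.0016]},{"travel":[0.022,0,0.57],"rotation":[0,0,-0.0016]},{"travel":[0.022,0,0.6],"rotation":[0,0,-0.0016]},{"travel":[0.022,0,0.62],"rotation":[0,0,-0.0016]},{"travel":[0.022,0,0.62],"rotation":[0,0,-0.0016]}])

```text
t: 2.2
ee_pos: [0.5839, -0.2814, 0.0953]
ee_rot: [[0.997, 0.079, 0.0], [0.079, -0.997, -0.0], [0.0, 0.0, -1.0]]
ft_force: [0.5, 0.2, -0.6]
opening: 0.093
```

```bash
python3 -c "
from h import *
c=cap('wrist','wr2')
go([.5833,-.2820,.094],.079)
d=load('wr2');crop(d,'wr2z',170,120,470,345,2.6)"
```

```text
t 2.25 p [ 0.5841 -0.2814  0.0958] yaw 0.0796 tilt [ 0.0006 -0.0003] F [ 0.1   0.18 -0.49] M [ 0.062  0.018 -0.031] op 0.0930
travel [-0.0035  0.0021  0.007 ] rot [ 6.e-05 -9.e-05  1.e-04]
```

View pics/wr2z.png

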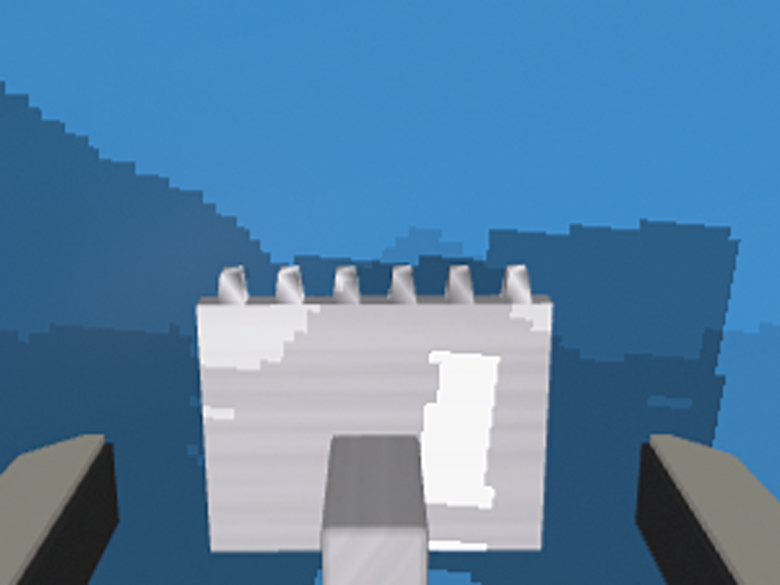

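The post sits midway between the fingers and the leaf is square to the tool. Closing.

Call:
step_arm(steps=[{"travel":[0,0,0],"rotation":[0,0,0]},{"travel":[0,0,0],"rotation":[0,0,0]},{"travel":[0,0,0],"rotation":[0,0,0]},{"travel":[0,0,0],"rotation":[0,0,0]},{"travel":[0,0,0],"rotation":[0,0,0]},{"travel":[0,0,0],"rotation":[0,0,0]},{"travel":[0,0,0],"rotation":[0,0,0]},{"travel":[0,0,0],"rotation":[0,0,0]}], jaw=0, squeeze=30)

```text
t: 2.92
ee_pos: [0.584, -0.2812, 0.0952]
ee_rot: [[0.997, 0.08, -0.0], [0.08, -0.997, 0.0], [-0.0, -0.0, -1.0]]
ft_force: [0.5, 0.6, 0.5]
opening: 0.044
```

Call:
step_arm(steps=[{"travel":[0,0,0],"rotation":[0,0,0]},{"travel":[0,0,0],"rotation":[0,0,0]},{"travel":[0,0,0],"rotation":[0,0,0]},{"travel":[0,0,0],"rotation":[0,0,0]},{"travel":[0,0,0],"rotation":[0,0,0]},{"travel":[0,0,0],"rotation":[0,0,0]},{"travel":[0,0,0],"rotation":[0,0,0]}])

```text
t: 3.5
ee_pos: [0.584, -0.2812, 0.0952]
ee_rot: [[0.997, 0.08, 0.0], [0.08, -0.997, -0.0], [0.0, 0.0, -1.0]]
ft_force: [-0.4, 0.0, -0.0]
opening: 0.0159
```

```bash
python3 -c "
from h import *
s=st();print(s['joints'])"
```

```text
t 3.50 p [ 0.584  -0.2812  0.0952] yaw 0.0798 tilt [ 0. -0.] F [-0.35  0.   -0.05] M [ 0.01  -0.05  -0.027] op 0.0159
[-5.20560852e-01  7.77876015e-01  1.50595303e+00  1.06900128e-06
  8.57761117e-01  9.70483400e-01]
```

Call:
step_arm(steps=[{"travel":[0,0,-0.04],"rotation":[0,0,0]},{"travel":[0,0,-0.12],"rotation":[0,0,0]},{"travel":[0,0,-0.25],"rotation":[0,0,0]},{"travel":[0,0,-0.4],"rotation":[0,0,0]},{"travel":[0,0,-0.55],"rotation":[0,0,0]},{"travel":[0,0,-0.65],"rotation":[0,0,0]},{"travel":[0,0,-0.65],"rotation":[0,0,0]},{"travel":[0,0,-0.65],"rotation":[0,0,0]}])

```text
t: 4.17
ee_pos: [0.5842, -0.2813, 0.2597]
ee_rot: [[0.997, 0.08, 0.003], [0.08, -0.997, -0.002], [0.003, 0.002, -1.0]]
ft_force: [0.4, -0.3, -2.0]
opening: 0.016
```

```bash
python3 -c "
from h import *
go([.590,.211,.256],.08)
c=cap('wrist','wr3')"
```

```text
t 4.17 p [ 0.5842 -0.2813  0.2597] yaw 0.0797 tilt [ 0.0027 -0.0016] F [ 0.42 -0.31 -2.05] M [ 0.024  0.053 -0.02 ] op 0.0160
travel [ 0.1799 -1.9613  0.0119] rot [ 2.8e-04 -4.1e-04 -5.0e-05]
```

View pics/wr3.png

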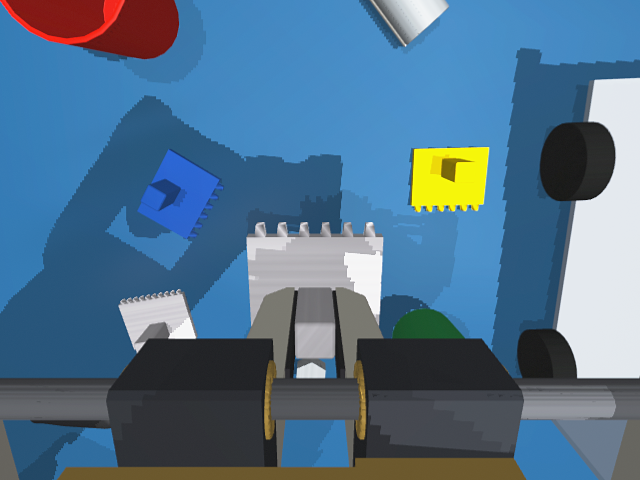

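The leaf is held level and square in the fingers. Moving across in two calls.

Call:
step_arm(steps=[{"travel":[0.09,-0.08,0],"rotation":[0,0,0]},{"travel":[0.09,-0.2,0],"rotation":[0,0,0]},{"travel":[0.09,-0.34,0],"rotation":[0,0,0]},{"travel":[0.09,-0.48,0],"rotation":[0,0,0]},{"travel":[0.09,-0.62,0],"rotation":[0,0,0]},{"travel":[0.09,-0.76,0],"rotation":[0,0,0]},{"travel":[0.09,-0.88,0],"rotation":[0,0,0]},{"travel":[0.09,-0.98,0],"rotation":[0,0,0]}])

```text
t: 4.88
ee_pos: [0.5859, -0.033, 0.2561]
ee_rot: [[0.997, 0.08, -0.003], [0.08, -0.997, 0.001], [-0.003, -0.001, -1.0]]
ft_force: [-0.3, -0.7, -0.5]
opening: 0.0157
```

Call:
step_arm(steps=[{"travel":[0.09,-0.12,0.01],"rotation":[0,0,0]},{"travel":[0.09,-0.25,0.01],"rotation":[0,0,0]},{"travel":[0.09,-0.38,0.01],"rotation":[0,0,0]},{"travel":[0.09,-0.52,0.01],"rotation":[0,0,0]},{"travel":[0.09,-0.66,0.01],"rotation":[0,0,0]},{"travel":[0.09,-0.78,0.01],"rotation":[0,0,0]},{"travel":[0.09,-0.9,0.01],"rotation":[0,0,0]},{"travel":[0.09,-0.98,0.01],"rotation":[0,0,0]},{"travel":[0.09,-0.98,0.01],"rotation":[0,0,0]},{"travel":[0.09,-0.98,0.01],"rotation":[0,0,0]}])

```text
t: 5.72
ee_pos: [0.5891, 0.2113, 0.2537]
ee_rot: [[0.997, 0.081, -0.003], [0.081, -0.997, -0.001], [-0.003, 0.001, -1.0]]
ft_force: [0.1, -0.9, -0.6]
opening: 0.0161
```

```bash
python3 -c "
from h import *
st()
c=cap('wrist','wr4')
c=cap('scene','sc4')
crop(c,'sc4z',340,180,560,345,3.6)"
```

```text
t 5.72 p [0.5891 0.2113 0.2537] yaw 0.0815 tilt [-0.0026 -0.0009] F [ 0.06 -0.9  -0.61] M [-0.003  0.001 -0.049] op 0.0161
```

View pics/wr4.png

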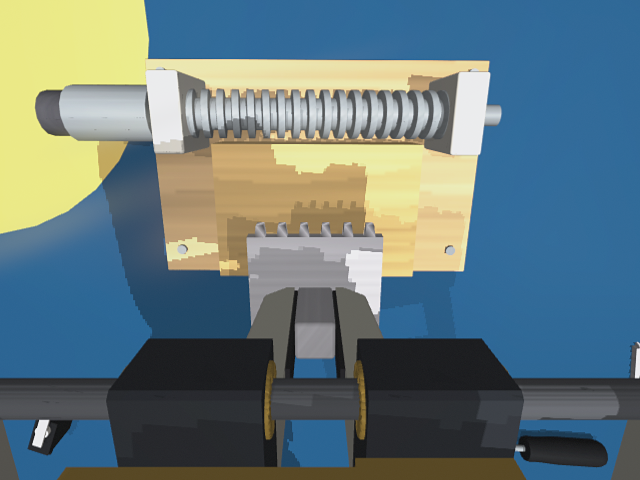

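View pics/sc4z.png

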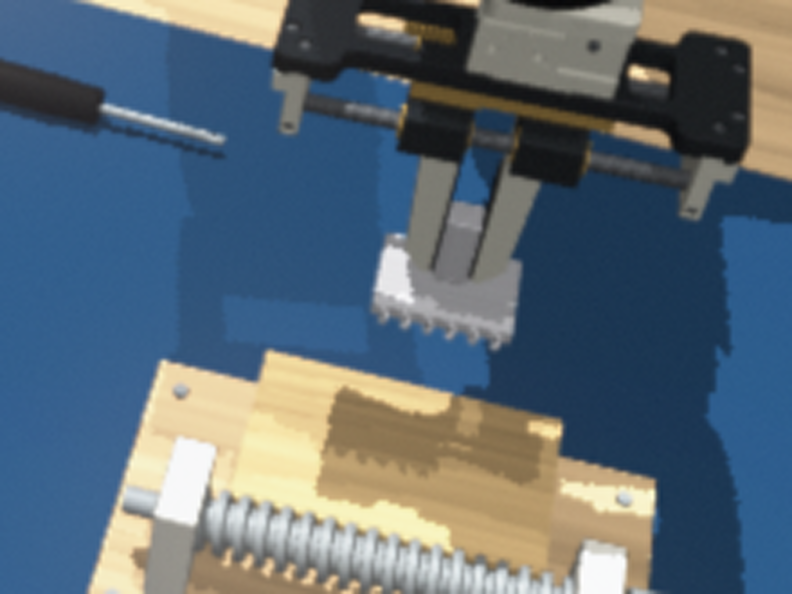

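```bash
python3 -c "
from h import *
c=load('wr4')
crop(c,'wr4a',140,50,340,160,4)
crop(c,'wr4b',310,50,510,160,4)
crop(c,'wr4c',200,130,430,290,3.4)"
```

```text
(no output)
```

View pics/wr4a.png

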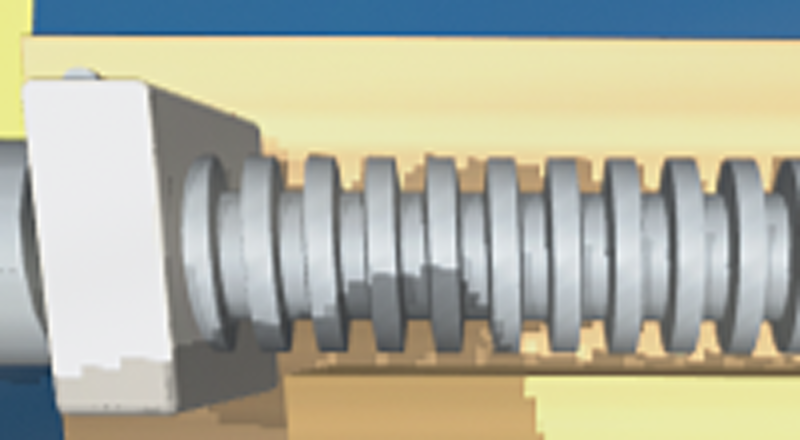

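View pics/wr4b.png

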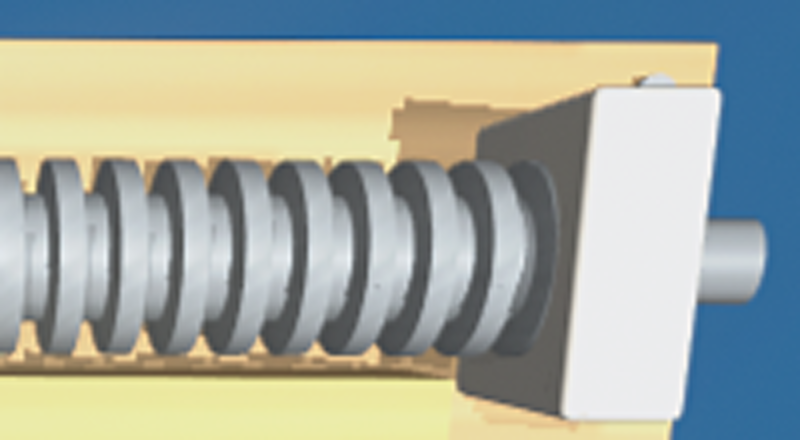

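View pics/wr4c.png

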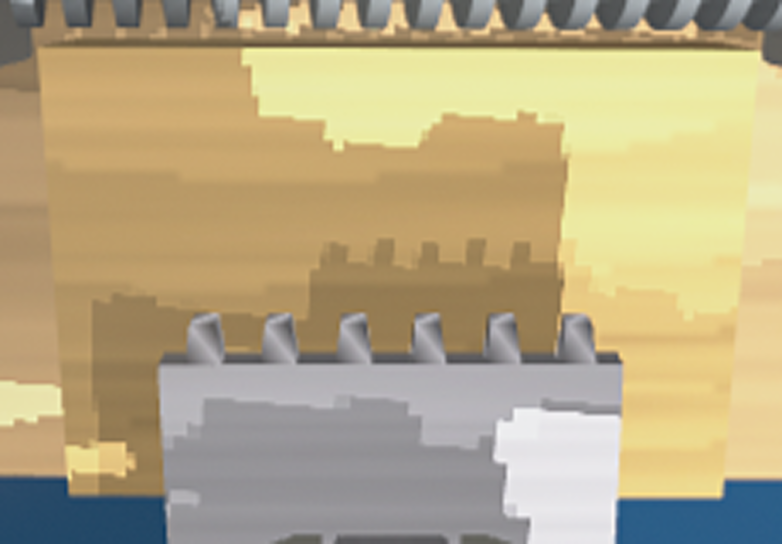

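```bash
cat > m.py <<'E'
from h import *
c=load('wr4'); s=bot.observe(); print(np.round(c['extrinsics'],3)[:3,3])
C=lambda u,v:(200+u/3.4,130+v/3.4)
fl,fr,bl,br=[w(c,*C(*p),.049)[:2] for p in [(37,47),(761,48),(70,497),(722,498)]]
print(fl,fr,bl,br,np.hypot(*(fl-fr)),np.hypot(*(bl-br)),np.hypot(*(fl-bl)),np.hypot(*(fr-br)))
yw=[]
for a,b in [(fr,fl),(br,bl)]: d=b-a; yw.append(np.arctan2(-d[0],d[1]))
for a,b in [(br,fr),(bl,fl)]: d=b-a; yw.append(np.arctan2(d[1],d[0]))
print('yaw',yw)
A=lambda u,v:(140+u/4,50+v/4); B=lambda u,v:(310+u/4,50+v/4)
blk=[w(c,*p,.075)[:2] for p in [A(23,82),A(150,82),A(178,412),A(58,412),B(597,88),B(720,88),B(562,418),B(682,418)]]
L=np.mean(blk[:4],0);R=np.mean(blk[4:],0); d=L-R; print('blocks',L,R,np.hypot(*d),'yaw',np.arctan2(-d[0],d[1]))
sm=(L+R)/2; yaw=np.arctan2(-d[0],d[1])
ux=np.array([np.cos(yaw),np.sin(yaw)]);uy=np.array([-ux[1],ux[0]])
print('ledge from blocks',sm-.045*ux)
lc=np.mean([fl,fr,bl,br],0)+.025*ux; print('ledge from ledge',lc)
bl_=[A(u,350) for u in (280,330,388,447,506,566,626,684,742)]+[B(u,353) for u in (5,62,115,172,230,289)]
P=[(w(c,*p,.052)[:2]-(sm-.045*ux)) for p in bl_]
for p in P: print(np.round([p@ux*1e3,p@uy*1e3],2))
print(px(c,[*(s['ee_pos'][:2]+.0375*ux),s['ee_pos'][2]-.0952+.003]))
for u in (205,280,354,429,503,578):
  q=w(c,*C(u,316),s['ee_pos'][2]-.0952+.006)[:2]; q2=q-s['ee_pos'][:2]
  print('tooth rel tcp',np.round([q2@ux*1e3,q2@uy*1e3],2))
for u in ((160,363),(622,363)):
  q2=w(c,*C(*u),s['ee_pos'][2]-.0952+.006)[:2]-s['ee_pos'][:2];print('plate front',np.round([q2@ux*1e3,q2@uy*1e3],2))
E
python3 m.py
```

```text
[0.67  0.218 0.335]
[0.64871133 0.28932359] [0.66094226 0.13944381] [0.54866126 0.28117456] [0.5607255  0.13193699] 0.15037800820359742 0.1497244052851127 0.10038139162953083 0.10049751850130484
yaw [np.float64(0.08142453376414249), np.float64(0.08066380052202458), np.float64(0.07476611455306906), np.float64(0.08127008859393998)]
blocks [0.66718417 0.31122587] [0.68211235 0.1206339 ] 0.19117570971467743 yaw 0.0781657370002877
ledge from blocks [0.62978566 0.21241601]
ledge from ledge [0.62968375 0.21242189]
[29.31 74.74]
[29.35 66.05]
[29.4  55.97]
[29.44 45.71]
[29.49 35.46]
[29.54 25.03]
[29.59 14.6 ]
[29.63  4.51]
[29.68 -5.57]
[29.13  4.34]
[29.17 -5.58]
[ 29.22 -14.8 ]
[ 29.26 -24.72]
[ 29.31 -34.81]
[ 29.36 -45.08]
[317.51577704 221.12144771]
tooth rel tcp [37.3  25.49]
tooth rel tcp [37.35 15.68]
tooth rel tcp [37.39  5.99]
tooth rel tcp [37.43 -3.83]
tooth rel tcp [ 37.47 -13.52]
tooth rel tcp [ 37.52 -23.35]
plate front [30.87 31.68]
plate front [ 31.13 -29.47]
```

```bash
cat >> h.py <<'E'
YW=.080;L0=np.array([.6298,.2124]);UX=np.array([np.cos(YW),np.sin(YW)]);UY=np.array([-UX[1],UX[0]])
def loc():
    s=bot.observe(); p=s['ee_pos'][:2]-L0; F=s['ft_force'][:2]; print('local x %.2f y %.2f z %.2f'%(p@UX*1e3,p@UY*1e3,s['ee_pos'][2]*1e3),'F x %.2f y %.2f z %.2f'%(F@UX,F@UY,s['ft_force'][2]))
def gol(x,y,z): go([*(L0+UX*x/1e3+UY*y/1e3),z/1e3],YW)
E
python3 -c "
from h import *
loc();gol(-25,4,150)"
```

```text
local x -40.25 y 0.77 z 254.28 F x -0.31 y 0.21 z -1.34
t 5.82 p [0.5896 0.2099 0.2543] yaw 0.0793 tilt [-0.0017 -0.0007] F [-0.32  0.18 -1.34] M [-0.005 -0.02   0.031] op 0.0159
travel [ 0.0617 -0.0132  0.417 ] rot [ 8.0e-05  2.8e-04 -1.1e-04]
```

Call:
step_arm(steps=[{"travel":[0.062,-0.013,0.08],"rotation":[0,0,0]},{"travel":[0.062,-0.013,0.18],"rotation":[0,0,0]},{"travel":[0.062,-0.013,0.27],"rotation":[0,0,0]},{"travel":[0.062,-0.013,0.34],"rotation":[0,0,0]},{"travel":[0.062,-0.013,0.385],"rotation":[0,0,0]},{"travel":[0.062,-0.013,0.41],"rotation":[0,0,0]},{"travel":[0.062,-0.013,0.416],"rotation":[0,0,0]},{"travel":[0.062,-0.013,0.416],"rotation":[0,0,0]},{"travel":[0.062,-0.013,0.416],"rotation":[0,0,0]}])

```text
t: 6.57
ee_pos: [0.6055, 0.2152, 0.1523]
ee_rot: [[0.997, 0.079, 0.002], [0.079, -0.997, 0.0], [0.002, -0.0, -1.0]]
ft_force: [-0.3, -0.5, 0.2]
opening: 0.016
```

```bash
python3 -c "
from h import *
loc();gol(-25,4,144)
c=cap('wrist','wr5'); crop(c,'wr5z',180,100,450,300,2.9)
c=cap('scene','sc5'); crop(c,'sc5z',360,220,560,370,4)"
```

```text
local x -23.99 y 4.78 z 152.31 F x -0.37 y -0.52 z 0.15
t 6.57 p [0.6055 0.2152 0.1523] yaw 0.0795 tilt [0.0015 0.0004] F [-0.33 -0.54  0.15] M [-0.026  0.013 -0.014] op 0.0160
travel [-0.0041  0.0031  0.0332] rot [-5.0e-05 -2.5e-04 -7.0e-05]
```

View pics/wr5z.png

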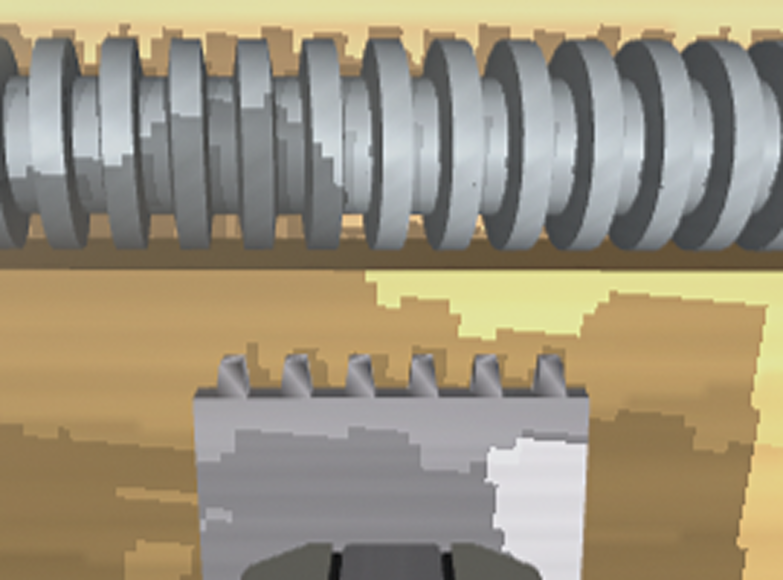

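View pics/sc5z.png

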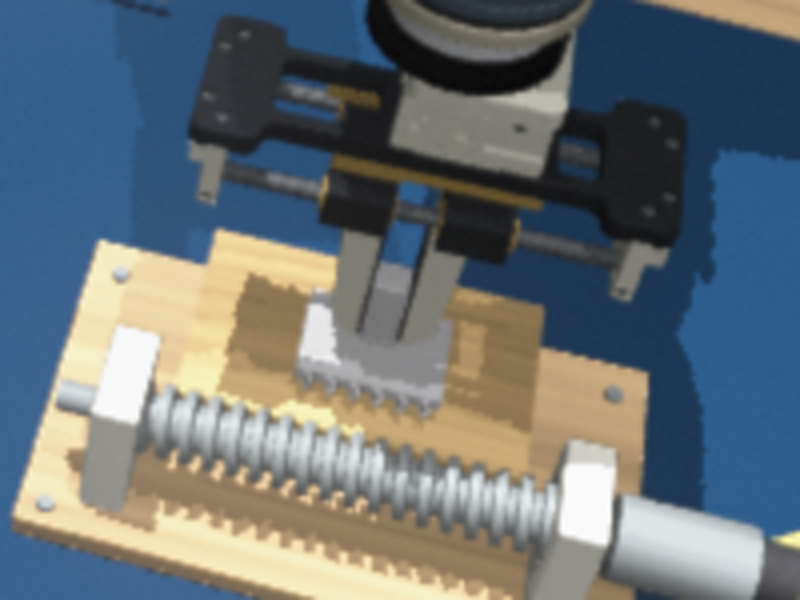

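Call:
step_arm(steps=[{"travel":[-0.002,0.002,0.008],"rotation":[0,0,0]},{"travel":[-0.002,0.002,0.016],"rotation":[0,0,0]},{"travel":[-0.002,0.002,0.022],"rotation":[0,0,0]},{"travel":[-0.002,0.002,0.025],"rotation":[0,0,0]},{"travel":[-0.002,0.002,0.025],"rotation":[0,0,0]}])

```text
t: 7.08
ee_pos: [0.6044, 0.2147, 0.1448]
ee_rot: [[0.997, 0.08, -0.0], [0.08, -0.997, -0.0], [-0.0, 0.0, -1.0]]
ft_force: [0.8, 0.3, -0.4]
opening: 0.0158
```

```bash
python3 -c "
from h import *
loc();gol(-25,4,144)"
```

```text
local x -25.08 y 4.37 z 144.75 F x 0.78 y 0.24 z -0.44
t 7.08 p [0.6044 0.2147 0.1448] yaw 0.0798 tilt [-0.0004 -0.0001] F [ 0.76  0.3  -0.44] M [ 0.015  0.053 -0.066] op 0.0158
travel [0.0003 0.0015 0.003 ] rot [ 1.e-05  6.e-05 -4.e-05]
```

Call:
step_arm(steps=[{"travel":[0,0,0.001],"rotation":[0,0,0]},{"travel":[0,0,0.002],"rotation":[0,0,0]},{"travel":[0,0,0.002],"rotation":[0,0,0]}])

```text
t: 7.33
ee_pos: [0.6046, 0.2148, 0.1445]
ee_rot: [[0.997, 0.08, 0.0], [0.08, -0.997, 0.0], [0.0, -0.0, -1.0]]
ft_force: [0.5, 0.1, -0.5]
opening: 0.0159
```

Call:
step_arm(steps=[{"travel":[0,0,0.001],"rotation":[0,0,0]},{"travel":[0,0,0.002],"rotation":[0,0,0]},{"travel":[0,0,0.002],"rotation":[0,0,0]}])

```text
t: 7.58
ee_pos: [0.6046, 0.2148, 0.1442]
ee_rot: [[0.997, 0.08, 0.0], [0.08, -0.997, 0.0], [0.0, -0.0, -1.0]]
ft_force: [-0.9, -0.0, 2.0]
opening: 0.0157
```

```bash
python3 -c "
from h import *
c=cap('wrist','wr6'); loc();crop(c,'wr6z',220,100,420,250,4)
c=cap('scene','sc6'); loc();crop(c,'sc6z',400,270,500,345,8)
c=cap('side','sd6'); loc();crop(c,'sd6z',200,280,360,400,5)"
```

```text
local x -24.94 y 4.37 z 144.20 F x -0.70 y -0.39 z 2.68
local x -24.93 y 4.39 z 144.20 F x -1.37 y 0.68 z 2.93
local x -24.92 y 4.39 z 144.21 F x -1.09 y -0.87 z 2.95
```

View pics/wr6z.png

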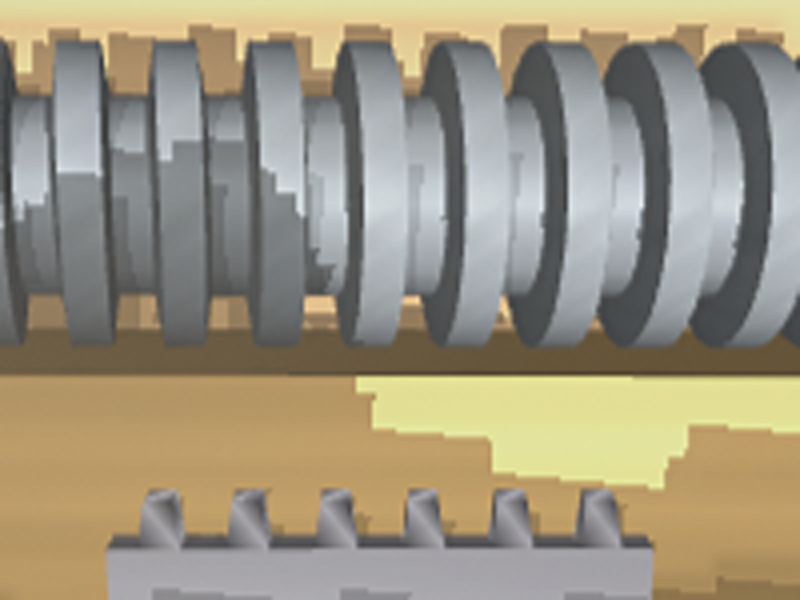

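View pics/sc6z.png

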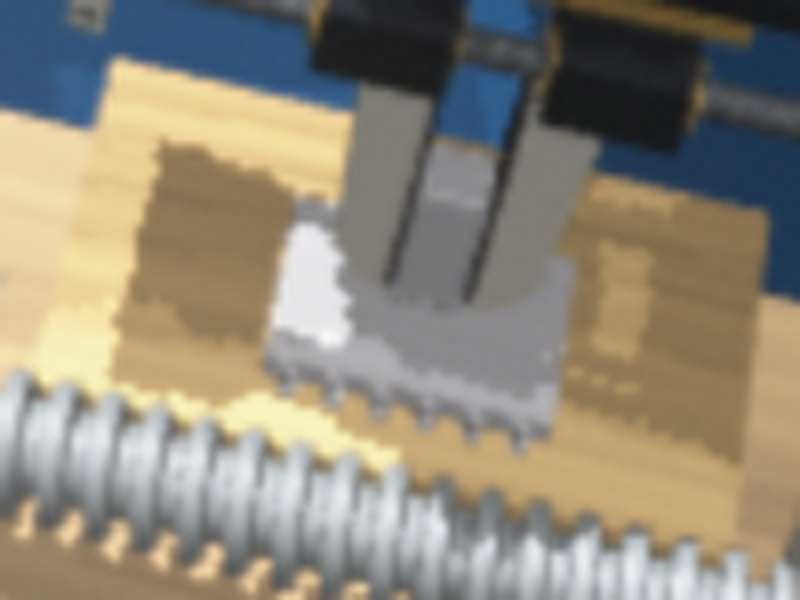

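View pics/sd6z.png

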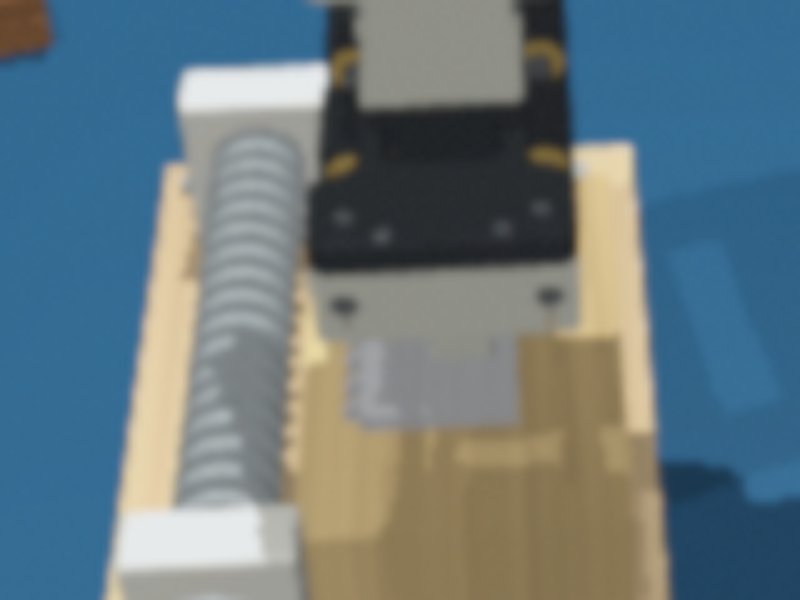

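```bash
cat > m2.py <<'E'
from h import *
c=load('wr6'); E=np.array(c['extrinsics']); d=E[:3,3]; p=d[:2]-L0
cx,cy,cz=p@UX*1e3,p@UY*1e3,d[2]*1e3; print('cam local',cx,cy,cz)
dx,dz=cx-45,cz-52; D=np.hypot(dx,dz); a=np.arctan2(dz,dx)+np.arccos(16/D); tx,tz=45+16*np.cos(a),52+16*np.sin(a); print('tangent',tx,tz)
C=lambda u,v:(220+u/4,100+v/4)
f=lambda u,v,z:(lambda q:(q@UX*1e3,q@UY*1e3))(w(c,*C(u,v),z/1e3)[:2]-L0)
for u in (92,184,278,372,466,557): print('crest',np.round(f(u,345,tz),2))
for u in (163,250,337,424,511,598): print('tooth',np.round(f(u,495,55),2))
for u in (108,653): print('plate',np.round(f(u,548,55),2))
E
python3 m2.py
```

```text
cam local 55.946387695143116 4.349482115278632 226.05693576855361
tangent 29.19102308488101 54.46500484730455
crest [29.26 35.47]
crest [29.27 25.43]
crest [29.28 15.18]
crest [29.29  4.92]
crest [29.3  -5.33]
crest [ 29.31 -15.26]
tooth [12.54 28.3 ]
tooth [12.54 18.57]
tooth [12.55  8.84]
tooth [12.56 -0.89]
tooth [ 12.57 -10.63]
tooth [ 12.58 -20.36]
plate [ 6.36 34.75]
plate [  6.42 -26.83]
```

Call:
step_arm(steps=[{"travel":[0,-0.002,-0.0003],"rotation":[0,0,0]},{"travel":[0,-0.0044,-0.0003],"rotation":[0,0,0]},{"travel":[0.006,-0.0044,-0.0003],"rotation":[0,0,0]},{"travel":[0.012,-0.0044,-0.0003],"rotation":[0,0,0]},{"travel":[0.02,-0.0044,-0.0003],"rotation":[0,0,0]},{"travel":[0.028,-0.0044,-0.0003],"rotation":[0,0,0]},{"travel":[0.036,-0.0044,-0.0003],"rotation":[0,0,0]},{"travel":[0.044,-0.0044,-0.0003],"rotation":[0,0,0]},{"travel":[0.048,-0.0044,-0.0003],"rotation":[0,0,0]},{"travel":[0.048,-0.0044,-0.0003],"rotation":[0,0,0]}])

```text
t: 8.57
ee_pos: [0.6168, 0.2169, 0.1442]
ee_rot: [[0.997, 0.08, 0.0], [0.08, -0.997, 0.0], [0.0, -0.0, -1.0]]
ft_force: [-0.7, -0.2, 5.4]
opening: 0.0158
```

```bash
python3 -c "
from h import *
loc(); c=cap('wrist','wr7'); loc();crop(c,'wr7z',220,100,420,250,4)
gol(-8,5.47,144.2)"
```

```text
local x -12.63 y 5.51 z 144.20 F x -0.73 y -0.13 z 5.38
local x -12.62 y 5.52 z 144.22 F x -0.35 y 0.29 z 4.47
t 8.62 p [0.6168 0.2169 0.1442] yaw 0.0797 tilt [0.0006 0.0002] F [-0.37  0.26  4.47] M [0.024 0.241 0.02 ] op 0.0155
travel [0.0185 0.0002 0.0001] rot [-3.e-05 -9.e-05 -5.e-05]
```

View pics/wr7z.png

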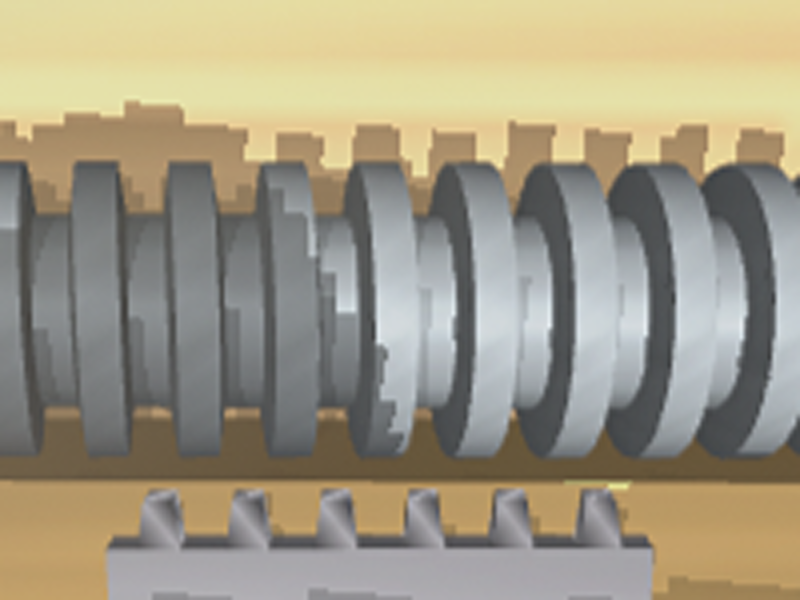

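```bash
sed -e "s/wr6/wr7/" -e "s/(92,184,278,372,466,557): print('crest',np.round(f(u,345/(109,200,293,385,475,567): print('crest',np.round(f(u,456/" m2.py > m3.py; python3 m3.py
python3 -c "
from h import *
c=load('wr7');crop(c,'wr7y',240,195,320,245,9.5);crop(c,'wr7x',310,195,390,245,9.5)"
```

```text
cam local 68.23935800927192 5.47861180828091 226.0669291737586
tangent 29.399590587144466 55.55348084999603
crest [29.44 35.18]
crest [29.45 25.11]
crest [29.46 14.81]
crest [29.47  4.63]
crest [29.48 -5.33]
crest [ 29.49 -15.51]
tooth [24.86 29.45]
tooth [24.86 19.72]
tooth [24.87  9.99]
tooth [24.88  0.26]
tooth [24.89 -9.48]
tooth [ 24.9  -19.21]
plate [18.68 35.9 ]
plate [ 18.74 -25.68]
```

View pics/wr7y.png

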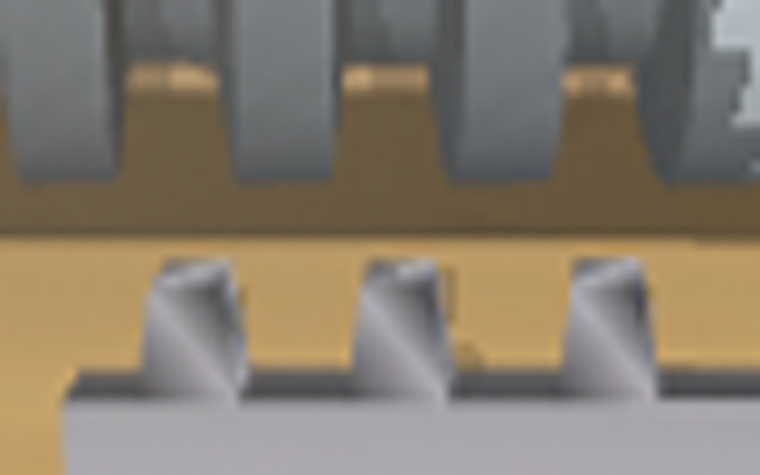

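View pics/wr7x.png

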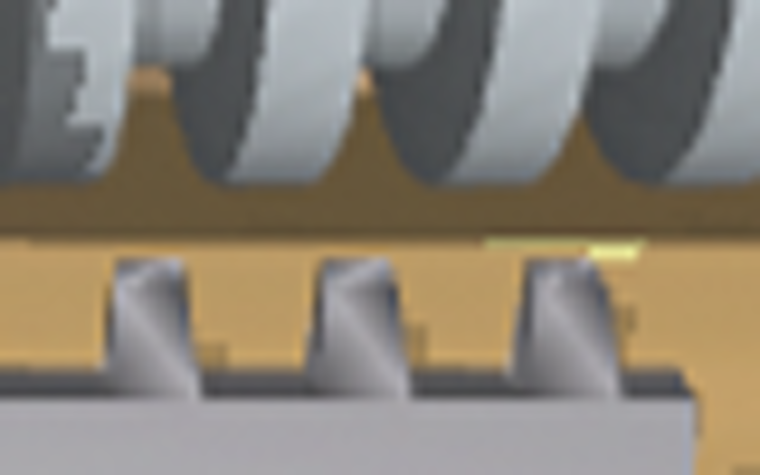

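Call:
step_arm(steps=[{"travel":[0,0.0012,-0.0006],"rotation":[0,0,0]},{"travel":[0.004,0.0012,-0.0006],"rotation":[0,0,0]},{"travel":[0.008,0.0012,-0.0006],"rotation":[0,0,0]},{"travel":[0.012,0.0012,-0.0006],"rotation":[0,0,0]},{"travel":[0.014,0.0012,-0.0006],"rotation":[0,0,0]},{"travel":[0.016,0.0012,-0.0006],"rotation":[0,0,0]},{"travel":[0.018,0.0012,-0.0006],"rotation":[0,0,0]}])

```text
t: 9.2
ee_pos: [0.6209, 0.2169, 0.1442]
ee_rot: [[0.997, 0.08, -0.0], [0.08, -0.997, -0.0], [-0.0, 0.0, -1.0]]
ft_force: [-2.9, -0.5, 5.8]
opening: 0.0161
```

```bash
python3 -c "
from h import *
loc();st()"
```

```text
local x -8.47 y 5.15 z 144.22 F x -2.90 y -0.30 z 5.81
t 9.20 p [0.6209 0.2169 0.1442] yaw 0.0797 tilt [-0.0001 -0.    ] F [-2.87 -0.53  5.81] M [0.006 0.418 0.038] op 0.0161
```

Call:
step_arm(steps=[{"travel":[0,0,-0.001],"rotation":[0,0,0]},{"travel":[0,0,-0.001],"rotation":[0,0,0]},{"travel":[0,0,-0.001],"rotation":[0,0,0]}])

```text
t: 9.45
ee_pos: [0.621, 0.2168, 0.1442]
ee_rot: [[0.997, 0.08, 0.0], [0.08, -0.997, -0.0], [0.0, 0.0, -1.0]]
ft_force: [0.2, 0.3, 0.2]
opening: 0.0159
```

```bash
python3 -c "
from h import *
loc()"
```

```text
local x -8.43 y 5.14 z 144.22 F x 0.17 y 0.24 z 0.24
```

Call:
step_arm(steps=[{"travel":[0.001,0,0],"rotation":[0,0,0]},{"travel":[0.002,0,0],"rotation":[0,0,0]},{"travel":[0.003,0,0],"rotation":[0,0,0]},{"travel":[0.004,0,0],"rotation":[0,0,0]}])

```text
t: 9.78
ee_pos: [0.6219, 0.2169, 0.1443]
ee_rot: [[0.997, 0.08, -0.0], [0.08, -0.997, -0.0], [-0.0, 0.0, -1.0]]
ft_force: [-0.3, -0.8, -1.4]
opening: 0.0159
```

```bash
python3 -c "
from h import *
loc()"
```

```text
local x -7.50 y 5.13 z 144.27 F x -0.37 y -0.77 z -1.41
```

Call:
step_arm(steps=[{"travel":[0.001,0,0.0003],"rotation":[0,0,0]},{"travel":[0.002,0,0.0003],"rotation":[0,0,0]},{"travel":[0.003,0,0.0003],"rotation":[0,0,0]},{"travel":[0.004,0,0.0003],"rotation":[0,0,0]},{"travel":[0.005,0,0.0003],"rotation":[0,0,0]},{"travel":[0.006,0,0.0003],"rotation":[0,0,0]}])

```text
t: 10.28
ee_pos: [0.6234, 0.2171, 0.1444]
ee_rot: [[0.997, 0.08, -0.0], [0.08, -0.997, -0.0], [-0.0, 0.0, -1.0]]
ft_force: [-0.5, 0.7, -1.5]
opening: 0.0161
```

```bash
python3 -c "
from h import *
loc(); c=cap('wrist','wr8'); loc();crop(c,'wr8z',220,130,420,280,4)"
```

```text
local x -5.96 y 5.15 z 144.37 F x -0.42 y 0.70 z -1.50
local x -5.95 y 5.16 z 144.36 F x 0.11 y 0.63 z -0.04
```

View pics/wr8z.png

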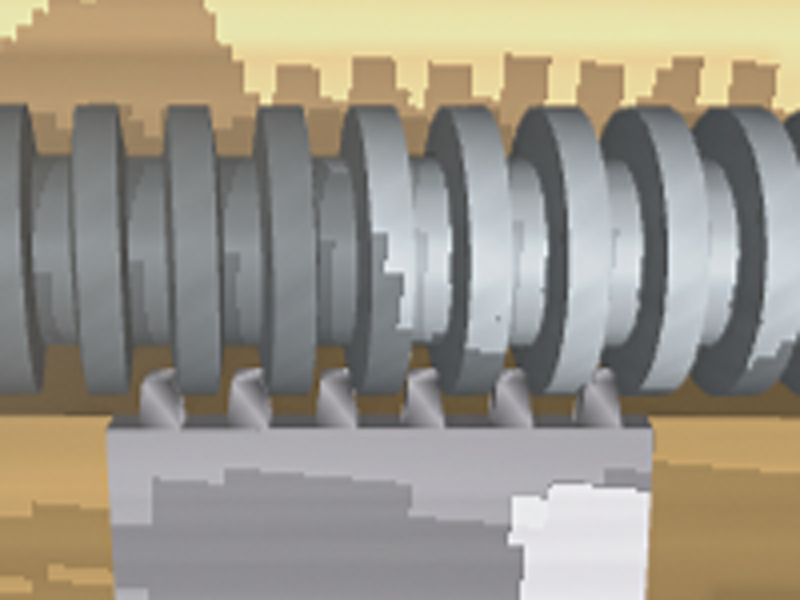

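The six teeth are entering the grooves with about 3 mm to go and no resistance. Continuing slowly.

Call:
step_arm(steps=[{"travel":[0.001,0,0.0008],"rotation":[0,0,0]},{"travel":[0.002,0,0.0008],"rotation":[0,0,0]},{"travel":[0.003,0,0.0008],"rotation":[0,0,0]},{"travel":[0.004,0,0.0008],"rotation":[0,0,0]},{"travel":[0.005,0,0.0008],"rotation":[0,0,0]},{"travel":[0.006,0,0.0008],"rotation":[0,0,0]},{"travel":[0.007,0,0.0008],"rotation":[0,0,0]},{"travel":[0.008,0,0.0008],"rotation":[0,0,0]}])

```text
t: 11.0
ee_pos: [0.6254, 0.2173, 0.1442]
ee_rot: [[0.997, 0.08, -0.0], [0.08, -0.997, 0.0], [-0.0, -0.0, -1.0]]
ft_force: [-2.2, 0.6, 1.6]
opening: 0.0157
```

```bash
python3 -c "
from h import *
loc();st()"
```

```text
local x -4.03 y 5.26 z 144.23 F x -2.11 y 0.80 z 1.59
t 11.00 p [0.6254 0.2173 0.1442] yaw 0.0797 tilt [-0.0002  0.0001] F [-2.17  0.63  1.59] M [0.234 0.333 0.025] op 0.0157
```

Call:
step_arm(steps=[{"travel":[0,-0.0006,0],"rotation":[0,0,0]},{"travel":[0.001,-0.0006,0],"rotation":[0,0,0]},{"travel":[0.002,-0.0006,0],"rotation":[0,0,0]},{"travel":[0.002,-0.0006,0],"rotation":[0,0,0]}])

```text
t: 11.33
ee_pos: [0.6259, 0.2175, 0.1442]
ee_rot: [[0.997, 0.08, -0.0], [0.08, -0.997, 0.0], [-0.0, -0.0, -1.0]]
ft_force: [-2.2, 1.6, 0.6]
opening: 0.0161
```

```bash
python3 -c "
from h import *
loc();st()"
```

```text
local x -3.47 y 5.38 z 144.24 F x -2.10 y 1.78 z 0.63
t 11.33 p [0.6259 0.2175 0.1442] yaw 0.0797 tilt [-0.      0.0001] F [-2.23  1.61  0.63] M [0.238 0.303 0.042] op 0.0161
```

Call:
step_arm(steps=[{"travel":[0,-0.0006,0],"rotation":[0,0,0]},{"travel":[0,-0.0012,0],"rotation":[0,0,0]},{"travel":[0,-0.0012,0],"rotation":[0,0,0]}])

```text
t: 11.58
ee_pos: [0.626, 0.2176, 0.1442]
ee_rot: [[0.997, 0.08, 0.0], [0.08, -0.997, -0.0], [0.0, 0.0, -1.0]]
ft_force: [0.3, 0.1, 1.6]
opening: 0.0155
```

```bash
python3 -c "
from h import *
loc();st()"
```

```text
local x -3.37 y 5.52 z 144.23 F x 0.28 y 0.08 z 1.59
t 11.58 p [0.626  0.2176 0.1442] yaw 0.0797 tilt [ 0.0004 -0.0001] F [0.28 0.1  1.59] M [-0.02   0.057  0.002] op 0.0155
```

Call:
step_arm(steps=[{"travel":[0.001,0,0],"rotation":[0,0,0]},{"travel":[0.002,0,0],"rotation":[0,0,0]},{"travel":[0.002,0,0],"rotation":[0,0,0]}])

```text
t: 11.83
ee_pos: [0.6265, 0.2177, 0.1442]
ee_rot: [[0.997, 0.08, 0.0], [0.08, -0.997, -0.0], [0.0, 0.0, -1.0]]
ft_force: [-0.0, -0.4, 0.7]
opening: 0.0158
```

```bash
python3 -c "
from h import *
loc();st()"
```

```text
local x -2.88 y 5.54 z 144.21 F x -0.08 y -0.35 z 0.72
t 11.83 p [0.6265 0.2177 0.1442] yaw 0.0797 tilt [ 0.0001 -0.    ] F [-0.05 -0.36  0.72] M [-0.014  0.062  0.013] op 0.0158
```

Call:
step_arm(steps=[{"travel":[0.0005,0,0],"rotation":[0,0,0]},{"travel":[0.001,0,0],"rotation":[0,0,0]},{"travel":[0.001,0,0],"rotation":[0,0,0]}])

```text
t: 12.08
ee_pos: [0.6266, 0.2178, 0.1442]
ee_rot: [[0.997, 0.08, 0.0], [0.08, -0.997, -0.0], [0.0, 0.0, -1.0]]
ft_force: [-0.6, -0.3, 1.4]
opening: 0.016
```

Call:
step_arm(steps=[{"travel":[0.0005,0,0],"rotation":[0,0,0]},{"travel":[0.001,0,0],"rotation":[0,0,0]},{"travel":[0.001,0,0],"rotation":[0,0,0]}])

```text
t: 12.33
ee_pos: [0.6269, 0.2178, 0.1442]
ee_rot: [[0.997, 0.08, -0.0], [0.08, -0.997, 0.0], [-0.0, -0.0, -1.0]]
ft_force: [-1.1, 0.3, 1.7]
opening: 0.0157
```

```bash
python3 -c "
from h import *
loc();st()"
```

```text
local x -2.49 y 5.62 z 144.21 F x -1.02 y 0.39 z 1.72
t 12.33 p [0.6269 0.2178 0.1442] yaw 0.0797 tilt [-0.  0.] F [-1.05  0.3   1.72] M [-0.016  0.28  -0.045] op 0.0157
```

Call:
step_arm(steps=[{"travel":[0.0005,0,0],"rotation":[0,0,0]},{"travel":[0.001,0,0],"rotation":[0,0,0]},{"travel":[0.001,0,0],"rotation":[0,0,0]}])

```text
t: 12.58
ee_pos: [0.627, 0.2178, 0.1442]
ee_rot: [[0.997, 0.08, -0.0], [0.08, -0.997, -0.0], [-0.0, 0.0, -1.0]]
ft_force: [-3.0, 0.1, 3.7]
opening: 0.0157
```

Call:
step_arm(steps=[{"travel":[0.0005,0,0],"rotation":[0,0,0]},{"travel":[0.001,0,0],"rotation":[0,0,0]},{"travel":[0.001,0,0],"rotation":[0,0,0]}])

```text
t: 12.83
ee_pos: [0.6271, 0.2178, 0.1442]
ee_rot: [[0.997, 0.08, -0.001], [0.08, -0.997, -0.0], [-0.001, 0.0, -1.0]]
ft_force: [-4.5, -0.3, 4.5]
opening: 0.016
```

```bash
python3 -c "
from h import *
loc();st(); c=cap('wrist','wr9'); loc();crop(c,'wr9z',220,130,420,280,4)"
```

```text
local x -2.24 y 5.64 z 144.24 F x -4.54 y 0.11 z 4.52
t 12.83 p [0.6271 0.2178 0.1442] yaw 0.0797 tilt [-0.0008 -0.0001] F [-4.53 -0.26  4.52] M [-0.043  0.854 -0.099] op 0.0160
local x -2.22 y 5.65 z 144.23 F x -5.17 y -0.34 z 4.20
```

View pics/wr9z.png

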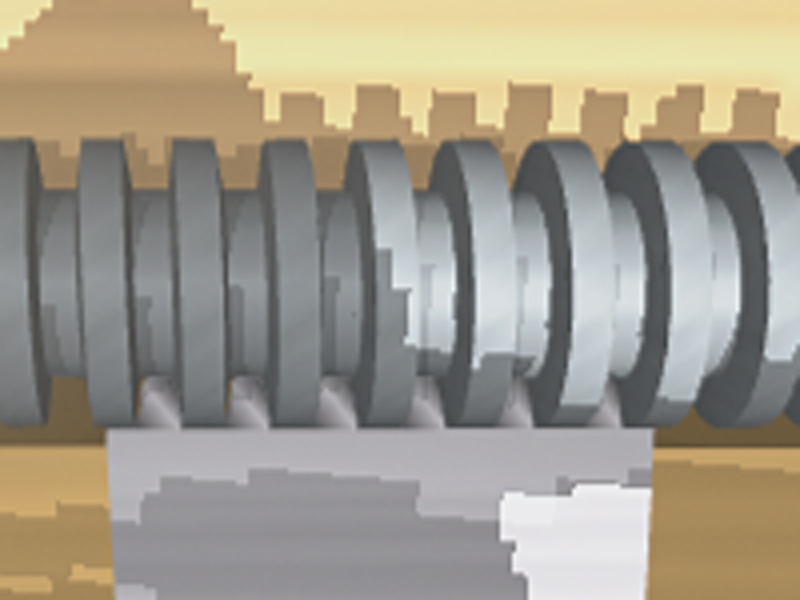

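The teeth are fully in, with the plate edge against the crests. Bringing the push up to 8 N.

Call:
step_arm(steps=[{"travel":[0.0006,0,-0.0003],"rotation":[0,0,0]},{"travel":[0.0012,0,-0.0003],"rotation":[0,0,0]},{"travel":[0.0012,0,-0.0003],"rotation":[0,0,0]}])

```text
t: 13.13
ee_pos: [0.6272, 0.2179, 0.1442]
ee_rot: [[0.997, 0.08, -0.001], [0.08, -0.997, -0.0], [-0.001, 0.0, -1.0]]
ft_force: [-6.0, -0.2, 5.2]
opening: 0.0158
```

```bash
python3 -c "
from h import *
loc();st()"
```

```text
local x -2.14 y 5.67 z 144.23 F x -5.97 y 0.27 z 5.17
t 13.13 p [0.6272 0.2179 0.1442] yaw 0.0797 tilt [-0.0014 -0.0002] F [-5.97 -0.21  5.17] M [-0.101  1.063 -0.063] op 0.0158
```

Call:
step_arm(steps=[{"travel":[0.0006,0,-0.0004],"rotation":[0,0,0]},{"travel":[0.0012,0,-0.0004],"rotation":[0,0,0]},{"travel":[0.0012,0,-0.0004],"rotation":[0,0,0]}])

```text
t: 13.38
ee_pos: [0.6273, 0.2179, 0.1443]
ee_rot: [[0.997, 0.08, -0.002], [0.08, -0.997, -0.0], [-0.002, 0.0, -1.0]]
ft_force: [-8.0, -0.6, 6.9]
opening: 0.0158
```

```bash
python3 -c "
from h import *
loc();st()"
```

```text
local x -2.04 y 5.69 z 144.27 F x -8.04 y 0.05 z 6.87
t 13.38 p [0.6273 0.2179 0.1443] yaw 0.0797 tilt [-0.002  -0.0003] F [-8.01 -0.59  6.87] M [-0.063  1.269 -0.049] op 0.0158
```

Call:
step_arm(steps=[{"travel":[0.0003,0,-0.0006],"rotation":[0,0,0]},{"travel":[0.0003,0,-0.0006],"rotation":[0,0,0]},{"travel":[0.0003,0,-0.0006],"rotation":[0,0,0]}])

```text
t: 13.63
ee_pos: [0.6273, 0.2179, 0.1443]
ee_rot: [[0.997, 0.08, -0.002], [0.08, -0.997, -0.0], [-0.002, 0.0, -1.0]]
ft_force: [-7.0, -0.9, 6.4]
opening: 0.0158
```

```bash
python3 -c "
from h import *
loc();st()"
```

```text
local x -2.04 y 5.68 z 144.25 F x -7.10 y -0.37 z 6.38
t 13.63 p [0.6273 0.2179 0.1443] yaw 0.0797 tilt [-0.0023 -0.0003] F [-7.05 -0.94  6.38] M [-0.046  1.321 -0.085] op 0.0158
```

Call:
step_arm(steps=[{"travel":[0.0006,0,-0.0006],"rotation":[0,0,0]},{"travel":[0.0006,0,-0.0006],"rotation":[0,0,0]},{"travel":[0.0006,0,-0.0006],"rotation":[0,0,0]}])

```text
t: 13.88
ee_pos: [0.6274, 0.2179, 0.1443]
ee_rot: [[0.997, 0.08, -0.003], [0.08, -0.997, -0.0], [-0.003, 0.0, -1.0]]
ft_force: [-6.7, -1.3, 5.0]
opening: 0.0159
```

Call:
step_arm(steps=[{"travel":[0,0,0],"rotation":[0,0,0]},{"travel":[0,0,0],"rotation":[0,0,0]},{"travel":[0,0,0],"rotation":[0,0,0]}])

```text
t: 14.13
ee_pos: [0.6274, 0.2179, 0.1443]
ee_rot: [[0.997, 0.08, -0.003], [0.08, -0.997, -0.0], [-0.003, 0.0, -1.0]]
ft_force: [-8.3, 0.4, 4.2]
opening: 0.0157
```

```bash
python3 -c "
from h import *
loc();st()"
```

```text
local x -1.98 y 5.70 z 144.28 F x -8.26 y 1.03 z 4.20
t 14.13 p [0.6274 0.2179 0.1443] yaw 0.0797 tilt [-0.0026 -0.0004] F [-8.32  0.37  4.2 ] M [-0.099  1.308 -0.065] op 0.0157
```

Call:
step_arm(steps=[{"travel":[0,0,0],"rotation":[0,0,0]},{"travel":[0,0,0],"rotation":[0,0,0]},{"travel":[0,0,0],"rotation":[0,0,0]},{"travel":[0,0,0],"rotation":[0,0,0]}])

```text
t: 14.47
ee_pos: [0.6274, 0.2179, 0.1443]
ee_rot: [[0.997, 0.08, -0.003], [0.08, -0.997, -0.0], [-0.003, 0.0, -1.0]]
ft_force: [-7.1, -0.1, 4.6]
opening: 0.0159
```

Call:
step_arm(steps=[{"travel":[0,0,0],"rotation":[0,0,0]},{"travel":[0,0,0],"rotation":[0,0,0]},{"travel":[0,0,0],"rotation":[0,0,0]},{"travel":[0,0,0],"rotation":[0,0,0]}])

```text
t: 14.8
ee_pos: [0.6274, 0.2179, 0.1443]
ee_rot: [[0.997, 0.08, -0.003], [0.08, -0.997, -0.0], [-0.003, 0.0, -1.0]]
ft_force: [-7.7, -0.6, 3.7]
opening: 0.0159
```

Call:
step_arm(steps=[{"travel":[0,0,0],"rotation":[0,0,0]},{"travel":[0,0,0],"rotation":[0,0,0]},{"travel":[0,0,0],"rotation":[0,0,0]},{"travel":[0,0,0],"rotation":[0,0,0]}])

```text
t: 15.13
ee_pos: [0.6274, 0.2179, 0.1443]
ee_rot: [[0.997, 0.08, -0.003], [0.08, -0.997, -0.0], [-0.003, 0.0, -1.0]]
ft_force: [-7.5, -0.7, 3.5]
opening: 0.0157
```

Call:
step_arm(steps=[{"travel":[0,0,0],"rotation":[0,0,0]},{"travel":[0,0,0],"rotation":[0,0,0]},{"travel":[0,0,0],"rotation":[0,0,0]},{"travel":[0,0,0],"rotation":[0,0,0]}])

```text
t: 15.47
ee_pos: [0.6274, 0.2179, 0.1443]
ee_rot: [[0.997, 0.08, -0.003], [0.08, -0.997, -0.0], [-0.003, 0.0, -1.0]]
ft_force: [-7.5, 0.7, 4.5]
opening: 0.0159
```

Mean push read about 7.6 N. A small bump, then one more clean hold.

Call:
step_arm(steps=[{"travel":[0.0005,0,-0.0003],"rotation":[0,0,0]},{"travel":[0.0005,0,-0.0003],"rotation":[0,0,0]},{"travel":[0.0005,0,-0.0003],"rotation":[0,0,0]},{"travel":[0.0005,0,-0.0003],"rotation":[0,0,0]}])

```text
t: 15.8
ee_pos: [0.6274, 0.2179, 0.1443]
ee_rot: [[0.997, 0.08, -0.003], [0.08, -0.997, -0.0], [-0.003, 0.0, -1.0]]
ft_force: [-8.1, -0.8, 4.7]
opening: 0.016
```

Call:
step_arm(steps=[{"travel":[0,0,0],"rotation":[0,0,0]},{"travel":[0,0,0],"rotation":[0,0,0]},{"travel":[0,0,0],"rotation":[0,0,0]},{"travel":[0,0,0],"rotation":[0,0,0]}])

```text
t: 16.13
ee_pos: [0.6274, 0.2179, 0.1443]
ee_rot: [[0.997, 0.08, -0.003], [0.08, -0.997, -0.0], [-0.003, 0.0, -1.0]]
ft_force: [-7.6, -1.4, 3.5]
opening: 0.0159
```

Call:
step_arm(steps=[{"travel":[0,0,0],"rotation":[0,0,0]},{"travel":[0,0,0],"rotation":[0,0,0]},{"travel":[0,0,0],"rotation":[0,0,0]},{"travel":[0,0,0],"rotation":[0,0,0]}])

```text
t: 16.47
ee_pos: [0.6274, 0.2179, 0.1443]
ee_rot: [[0.997, 0.08, -0.003], [0.08, -0.997, -0.0], [-0.003, 0.0, -1.0]]
ft_force: [-7.3, 0.5, 4.6]
opening: 0.0159
```

Call:
step_arm(steps=[{"travel":[0,0,0],"rotation":[0,0,0]},{"travel":[0,0,0],"rotation":[0,0,0]},{"travel":[0,0,0],"rotation":[0,0,0]},{"travel":[0,0,0],"rotation":[0,0,0]}])

```text
t: 16.8
ee_pos: [0.6274, 0.2179, 0.1443]
ee_rot: [[0.997, 0.08, -0.003], [0.08, -0.997, -0.0], [-0.003, 0.0, -1.0]]
ft_force: [-7.0, -0.5, 4.8]
opening: 0.0159
```

Call:
step_arm(steps=[{"travel":[0,0,0],"rotation":[0,0,0]},{"travel":[0,0,0],"rotation":[0,0,0]}])

```text
t: 16.97
ee_pos: [0.6274, 0.2179, 0.1443]
ee_rot: [[0.997, 0.08, -0.003], [0.08, -0.997, -0.0], [-0.003, 0.0, -1.0]]
ft_force: [-6.5, 0.5, 3.3]
opening: 0.016
```

```bash
python3 -c "
from h import *
loc();st()"
```

```text
local x -1.95 y 5.71 z 144.30 F x -6.48 y 1.03 z 3.33
t 16.97 p [0.6274 0.2179 0.1443] yaw 0.0797 tilt [-0.0029 -0.0004] F [-6.54  0.51  3.33] M [-0.035  1.275 -0.071] op 0.0160
```

Call:
step_arm(steps=[{"travel":[0.0012,0,0.0004],"rotation":[0,0,0]},{"travel":[0.0012,0,0.0004],"rotation":[0,0,0]},{"travel":[0.0012,0,0.0004],"rotation":[0,0,0]}])

```text
t: 17.22
ee_pos: [0.6275, 0.2179, 0.1443]
ee_rot: [[0.997, 0.08, -0.003], [0.08, -0.997, -0.001], [-0.003, 0.0, -1.0]]
ft_force: [-8.6, -1.0, 6.5]
opening: 0.0156
```

Call:
step_arm(steps=[{"travel":[0,0,0],"rotation":[0,0,0]}])

```text
t: 17.3
ee_pos: [0.6275, 0.218, 0.1443]
ee_rot: [[0.997, 0.08, -0.003], [0.08, -0.997, -0.0], [-0.003, 0.0, -1.0]]
ft_force: [-9.5, -0.1, 7.4]
opening: 0.0159
```

Call:
step_arm(steps=[{"travel":[0,0,0],"rotation":[0,0,0]}])

```text
t: 17.38
ee_pos: [0.6275, 0.2179, 0.1443]
ee_rot: [[0.997, 0.08, -0.003], [0.08, -0.997, -0.001], [-0.003, 0.0, -1.0]]
ft_force: [-9.3, -0.3, 6.5]
opening: 0.0161
```

```bash
python3 -c "
from h import *
loc();c=cap('wrist','wr10');loc();crop(c,'wr10z',200,130,440,310,3.3)"
```

```text
local x -1.84 y 5.70 z 144.29 F x -9.31 y 0.40 z 6.49
local x -1.84 y 5.69 z 144.31 F x -10.38 y 0.03 z 7.28
```

View pics/wr10z.png

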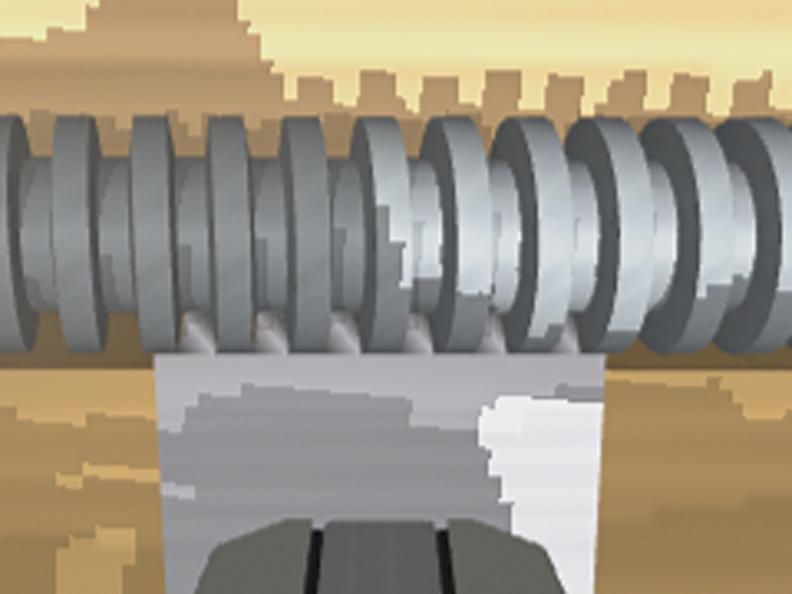

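Call:
step_arm(steps=[{"travel":[-0.0006,0,0],"rotation":[0,0,0]},{"travel":[-0.0006,0,0],"rotation":[0,0,0]},{"travel":[-0.0006,0,0],"rotation":[0,0,0]}])

```text
t: 17.68
ee_pos: [0.6275, 0.2179, 0.1443]
ee_rot: [[0.997, 0.08, -0.003], [0.08, -0.997, -0.0], [-0.003, 0.0, -1.0]]
ft_force: [-8.4, -0.4, 6.5]
opening: 0.0158
```

Call:
step_arm(steps=[{"travel":[0,0,0],"rotation":[0,0,0]},{"travel":[0,0,0],"rotation":[0,0,0]},{"travel":[0,0,0],"rotation":[0,0,0]},{"travel":[0,0,0],"rotation":[0,0,0]}])

```text
t: 18.02
ee_pos: [0.6275, 0.2179, 0.1443]
ee_rot: [[0.997, 0.08, -0.003], [0.08, -0.997, -0.0], [-0.003, 0.0, -1.0]]
ft_force: [-7.8, -0.9, 6.2]
opening: 0.016
```

Call:
step_arm(steps=[{"travel":[0,0,0],"rotation":[0,0,0]},{"travel":[0,0,0],"rotation":[0,0,0]},{"travel":[0,0,0],"rotation":[0,0,0]},{"travel":[0,0,0],"rotation":[0,0,0]}])

```text
t: 18.35
ee_pos: [0.6274, 0.2179, 0.1443]
ee_rot: [[0.997, 0.08, -0.003], [0.08, -0.997, -0.0], [-0.003, 0.0, -1.0]]
ft_force: [-9.4, 0.3, 5.8]
opening: 0.0158
```

Call:
step_arm(steps=[{"travel":[0,0,0],"rotation":[0,0,0]},{"travel":[0,0,0],"rotation":[0,0,0]},{"travel":[0,0,0],"rotation":[0,0,0]},{"travel":[0,0,0],"rotation":[0,0,0]}])

```text
t: 18.68
ee_pos: [0.6275, 0.2179, 0.1443]
ee_rot: [[0.997, 0.08, -0.003], [0.08, -0.997, -0.0], [-0.003, 0.0, -1.0]]
ft_force: [-8.5, -1.0, 5.9]
opening: 0.0155
```

Call:
step_arm(steps=[{"travel":[0,0,0],"rotation":[0,0,0]},{"travel":[0,0,0],"rotation":[0,0,0]},{"travel":[0,0,0],"rotation":[0,0,0]}])

```text
t: 18.93
ee_pos: [0.6275, 0.2179, 0.1443]
ee_rot: [[0.997, 0.08, -0.003], [0.08, -0.997, -0.0], [-0.003, 0.0, -1.0]]
ft_force: [-8.9, -0.8, 4.4]
opening: 0.0155
```

Call:
step_arm(steps=[{"travel":[-0.0012,0,0],"rotation":[0,0,0]},{"travel":[-0.0022,0,-0.0003],"rotation":[0,0,0]},{"travel":[-0.0028,0,-0.0005],"rotation":[0,0,0]},{"travel":[-0.0028,0,-0.0005],"rotation":[0,0,0]}])

```text
t: 19.27
ee_pos: [0.6273, 0.2179, 0.1443]
ee_rot: [[0.997, 0.08, -0.002], [0.08, -0.997, -0.0], [-0.002, 0.0, -1.0]]
ft_force: [-5.2, 1.1, 0.5]
opening: 0.0158
```

```bash
python3 -c "
from h import *
loc();st()"
```

```text
local x -2.09 y 5.68 z 144.27 F x -5.08 y 1.53 z 0.54
t 19.27 p [0.6273 0.2179 0.1443] yaw 0.0798 tilt [-0.0016 -0.0002] F [-5.18  1.12  0.54] M [0.117 0.993 0.001] op 0.0158
```

Call:
step_arm(steps=[{"travel":[-0.0012,0,0.0003],"rotation":[0,0,0]},{"travel":[-0.002,0,0.0004],"rotation":[0,0,0]},{"travel":[-0.002,0,0.0004],"rotation":[0,0,0]}])

```text
t: 19.52
ee_pos: [0.6271, 0.2178, 0.1443]
ee_rot: [[0.997, 0.08, -0.0], [0.08, -0.997, -0.0], [-0.0, 0.0, -1.0]]
ft_force: [-3.6, 0.5, -1.4]
opening: 0.0159
```

```bash
python3 -c "
from h import *
loc()"
```

```text
local x -2.21 y 5.64 z 144.33 F x -3.54 y 0.80 z -1.43
```

Call:
step_arm(steps=[{"travel":[-0.0005,0,0.0008],"rotation":[0,0,0]},{"travel":[-0.0005,0,0.0008],"rotation":[0,0,0]},{"travel":[-0.0005,0,0.0008],"rotation":[0,0,0]}], squeeze=10)

```text
t: 19.77
ee_pos: [0.6271, 0.2178, 0.1443]
ee_rot: [[0.997, 0.08, -0.0], [0.08, -0.997, 0.0], [-0.0, -0.0, -1.0]]
ft_force: [-3.6, 0.6, -1.2]
opening: 0.0163
```

```bash
python3 -c "
from h import *
loc();st()"
```

```text
local x -2.23 y 5.61 z 144.32 F x -3.51 y 0.88 z -1.15
t 19.77 p [0.6271 0.2178 0.1443] yaw 0.0797 tilt [-0.0001  0.    ] F [-3.57  0.6  -1.15] M [0.198 0.527 0.023] op 0.0163
```

Push eased while still seated. Opening.

Call:
step_arm(steps=[{"travel":[0,0,0],"rotation":[0,0,0]},{"travel":[0,0,0],"rotation":[0,0,0]},{"travel":[0,0,0],"rotation":[0,0,0]},{"travel":[0,0,0],"rotation":[0,0,0]},{"travel":[0,0,0],"rotation":[0,0,0]},{"travel":[0,0,0],"rotation":[0,0,0]}], jaw=0.5)

```text
t: 20.27
ee_pos: [0.6273, 0.2178, 0.1446]
ee_rot: [[0.997, 0.08, 0.0], [0.08, -0.997, 0.0], [0.0, -0.0, -1.0]]
ft_force: [-0.6, -0.7, 0.7]
opening: 0.0459
```

```bash
python3 -c "
from h import *
loc();st();c=cap('wrist','wr11');crop(c,'wr11z',200,130,440,310,3.3)"
```

```text
local x -2.08 y 5.59 z 144.55 F x -0.70 y -0.68 z 0.65
t 20.27 p [0.6273 0.2178 0.1446] yaw 0.0797 tilt [0.0004 0.    ] F [-0.64 -0.73  0.65] M [ 0.035  0.032 -0.048] op 0.0459
```

View pics/wr11z.png

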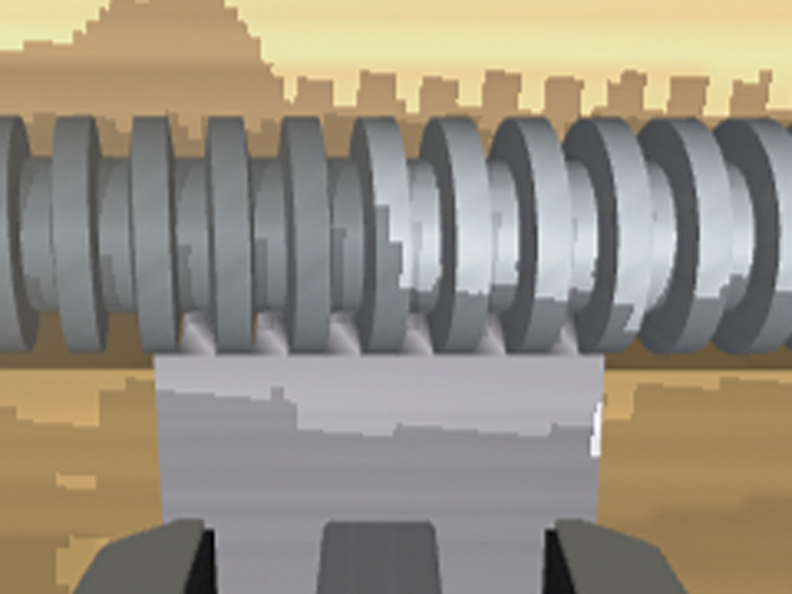

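Released: the leaf is still seated (plate edge at the crests) and the fingers are clear of the post. Lifting straight up.

Call:
step_arm(steps=[{"travel":[0,0,-0.03],"rotation":[0,0,0]},{"travel":[0,0,-0.08],"rotation":[0,0,0]},{"travel":[0,0,-0.15],"rotation":[0,0,0]},{"travel":[0,0,-0.25],"rotation":[0,0,0]},{"travel":[0,0,-0.35],"rotation":[0,0,0]},{"travel":[0,0,-0.45],"rotation":[0,0,0]},{"travel":[0,0,-0.45],"rotation":[0,0,0]},{"travel":[0,0,-0.45],"rotation":[0,0,0]}])

```text
t: 20.98
ee_pos: [0.6276, 0.218, 0.2595]
ee_rot: [[0.997, 0.08, 0.004], [0.08, -0.997, 0.001], [0.004, -0.001, -1.0]]
ft_force: [-0.2, 0.1, -0.5]
opening: 0.0464
```

```bash
python3 -c "
from h import *
st();c=cap('wrist','wr12');crop(c,'wr12z',180,100,460,310,2.8)
c=cap('scene','sc12')"
```

```text
t 20.98 p [0.6276 0.218  0.2595] yaw 0.0797 tilt [0.0037 0.001 ] F [-0.19  0.12 -0.53] M [-0.025 -0.007 -0.003] op 0.0464
```

View pics/wr12z.png

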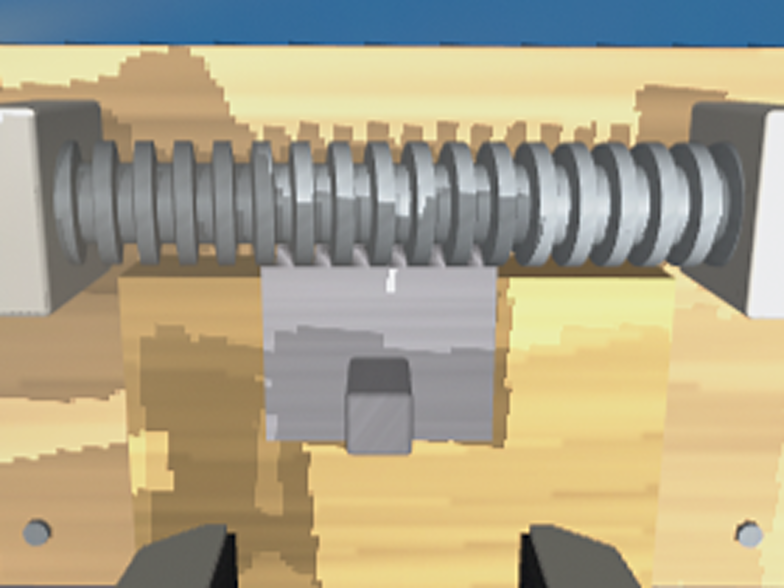

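View pics/sc12.png

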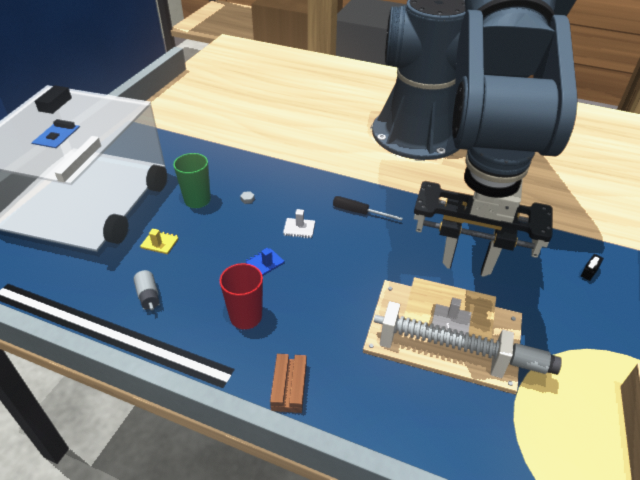

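The leaf sits flat with all six teeth in the grooves, the fingers touch nothing, and everything else is where it was. Handing in.

```bash
python3 -c "
from station import bot
print(bot.job_done())"
```

```text
the job is handed in; nothing more can be done
None
```

The coarse leaf, white with six teeth, is seated in the lift screw. I handed the job in at about 21 s of robot time.

- **Placing:** I laid the leaf flat on the ledge with its tips about 16 mm short of the screw. I lined the teeth up with the grooves from the wrist picture, then slid it in.
- **Feeling for the grooves:** When a light side force of about 2 N showed, I shifted the leaf about 0.4 mm along the screw. Contact came at a grip position of about x -2.2. That is 0.8 mm past the nominal -3, which is within the roughly 2 mm calibration error. The pictures show the plate edge against the crests.
- **The 8 N push:** My first two holds read 6.5 to 8.3 N with a mean near 7.5, the second one sagging towards its end. I therefore repeated the hold, and while setting it the push briefly read about 10 N. The last hold ran 1.25 s at about 7.8 to 9.4 N, mean 8.6. During it the tool also pressed down with 4 to 6 N, so ledge friction probably carried a little of the push.
- **After release:** The wrist picture shows all six teeth in the grooves and the plate flat and square. The gripper is about 115 mm above it, touching nothing. The scene picture shows the fine leaf, the look-alikes, the cups and the lift unit where they were.

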